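# Put the camera batteries on charge

### The arm

A 6-joint arm with a two-finger parallel gripper is mounted at the origin on a cart in front of the work surface, level with it; the furniture and walls round the work are solid. World frame = base frame: x ahead of the robot, y to its left, z up, the work surface at z = 0. Lengths are in mm, angles in rad, forces in N, time in s.
With the tool pointing down it reaches from about 425 to 950 mm from the base axis. Payload 14.7 kg.
Tool frame: the origin (TCP) lies on the centre line of the jaws, within the pads' length; the fingertips stand bot.tip_extent ahead of it and the grasp point (between the pads) lies 6 mm ahead of it (bot.tip_extent is the distance from the TCP to the fingertips, in mm); x points along the fingers, y is the direction in which the jaws open and shut, and the axes are right-handed (so a half turn about x gives the same grasp; the last joint's range is limited). The gripper opens to 85 mm and grips with 20 to 120 N. Pads are 22 mm wide; open, the fingers measure 114 mm over their backs; the gripper's body (76 mm by 85 mm) begins 54 mm behind the grasp point. The pads swing forward as they close: fully open they stand 13 mm farther back than shut.
Start: joints at [1.296, 0.48, 1.596, -0, 1.065, -0.047], TCP at [146.768, 633.207, 231.097] pointing down, gripper open.
Joint ranges: [-2.75, 2.75], [-0.82, 2.05], [0.23, 2.67], [-1.56, 4.7], [0.09, 2.69], [-2.92, 2.92]. Speed limits (rad/s): [1.89, 1.89, 2.39, 3.01, 3.01, 3.01].

### API

Orientations are given as a rotation vector (axis times angle).
In Python, from plant import bot, grab_frame gives the robot as it stands.
- The arm moves only by the tool move_arm, never from a script. Its argument "rows" is a list of rows, each a list of 4 numbers: the shift along the tool's x, y, z each as a share of 250 mm, from -1 to 1, then the turn about the tool's x as a share of 45 degrees, from -1 to 1. In form: [[tx, ty, tz, spin], ...]. A call has 1 to 5 rows; each row shifts and turns the commanded pose from where the row before left it, along the tool's axes as they then stand; what a row does not reach is not made up. A row lasts 1/8 s, in which the tool goes at most 62.5 mm and 10.7 degrees, less where a joint would pass 70% of its speed; a pose out of reach is approached as far as the arm can. A call with a number of a shift or a turn outside -1 to 1 is refused whole. A call with a gripper value outside its range is refused whole. "gripper" is the opening in per cent of the stroke, from 0 (shut) to 100 (fully open), set as the call begins (left out, the last holds). The fingers move at their own pace and stop on an object; "newtons" is the grip in N (left out, the last holds). Time passes only in rows, so rows that do not move let the fingers close. It gives the time, the measured TCP pose, the force and the opening at its end, in the units of the state.
- bot.get_state(): the state, without advancing time (a new reading comes with each control period).
- grab_frame(name): name is "scene" or "side" or "wrist"; returns a dict with "color" (400x640x3 uint8, red, green, blue), "fx", "fy", "cx", "cy" (pixels), "k1" (the pictures are not rectified: a ray, as slopes to the right and down, at radius r is drawn at 1 + k1 r^2 times it, then the intrinsics apply), "extrinsics" (4x4, takes a point from camera to world coordinates); the wrist camera has in their place "hand_eye" (4x4, takes a point from camera to tool coordinates, whose origin is the TCP and whose axes are the tool frame's). Camera axes: x right, y down, z forward; pixel columns grow to the right and rows downward; lengths in mm; the calibration is good to about 2 mm. A picture is of the moment at which its call begins: read the wrist's pose just before it. There is no depth.
- bot.job_done(): hands the job in, once; it reports no verdict.
The state is a dict: "clock": time; "joint_pos": joint angles; "joint_vel": joint speeds; "tau": joint torques, N m; "eef_pos": TCP position; "tool_rot": TCP orientation; "contact_force": force on the tool from outside, world axes, zero at the start; "wrist_torque": the same for the moment, N m; "opening": finger opening in mm.
Only numpy, scipy, OpenCV 4.12 (cv2) and the standard library are available. Lean on these libraries where they do the work, as an engineer would, in place of code of your own. Each camera call takes 0.05 s, during which the arm holds its last target.

### The job

Four camera batteries of different sizes were left in a pile on the desk: take the pile apart and put every battery on charge in the charger whose bay is made for its size, lying flat and fully down in the bay, label up, with its brass contact end at the bay's brass contacts. Leave the mouse and the stapler where they are.

Things in the scene. Friction and masses are not known exactly. Their poses are not given: they have to be found in the camera images.
- bat_s_center (a point): The smallest camera battery, a block 52 x 32 x 14 mm (length along x, width along y, height along z), black shell with a pale blank label; it starts on top of the pile. This point is its centre, half-way up. Its own +x points to its contact end, the short end whose edge has 3 brass strips; its +z is its top.
- bat_m_center (a point): The second smallest camera battery, a block 66 x 42 x 17 mm (length along x, width along y, height along z), grey shell with a pale blank label; it starts second from the top of the pile. This point is its centre, half-way up. Its own +x points to its contact end, the short end whose edge has 3 brass strips; its +z is its top.
- bat_l_center (a point): The second largest camera battery, a block 80 x 52 x 20 mm (length along x, width along y, height along z), black shell with a pale blank label; it starts third from the top of the pile. This point is its centre, half-way up. Its own +x points to its contact end, the short end whose edge has 4 brass strips; its +z is its top.
- bat_xl_center (a point): The largest camera battery, a block 96 x 62 x 22 mm (length along x, width along y, height along z), grey shell with a pale blank label; it starts at the bottom of the pile, lying on the desk. This point is its centre, half-way up. Its own +x points to its contact end, the short end whose edge has 4 brass strips; its +z is its top.
- charger_s_contacts (a point): Fixed low grey charger with a dark bay for a 52 x 32 mm battery. Bay floor 57 x 37 mm, 8 mm above the desk; guides round it rise 7 mm and flare 5 mm outward, open on the long sides except 9 mm at each corner. Point: bay floor, mid-width, at the brass contact end. +x: out through that end, to a housing 12 mm high; +z up. Bay centre: x = -28.5 mm.
- charger_m_contacts (a point): Fixed low grey charger with a dark bay for a 66 x 42 mm battery. Bay floor 71 x 47 mm, 8 mm above the desk; guides round it rise 7 mm and flare 5 mm outward, open on the long sides except 10 mm at each corner. Point: bay floor, mid-width, at the brass contact end. +x: out through that end, to a housing 12 mm high; +z up. Bay centre: x = -35.5 mm.
- charger_l_contacts (a point): Fixed low grey charger with a dark bay for a 80 x 52 mm battery. Bay floor 85 x 57 mm, 8 mm above the desk; guides round it rise 7 mm and flare 5 mm outward, open on the long sides except 12 mm at each corner. Point: bay floor, mid-width, at the brass contact end. +x: out through that end, to a housing 12 mm high; +z up. Bay centre: x = -42.5 mm.
- charger_xl_contacts (a point): Fixed low grey charger with a dark bay for a 96 x 62 mm battery. Bay floor 101 x 67 mm, 8 mm above the desk; guides round it rise 7 mm and flare 5 mm outward, open on the long sides except 14 mm at each corner. Point: bay floor, mid-width, at the brass contact end. +x: out through that end, to a housing 12 mm high; +z up. Bay centre: x = -50.5 mm.
- mouse: White wireless mouse, 114 x 58 x 22 mm, lying loose at the right of the work. Origin: centre of its underside; x along its length. Leave it where it is.
- stapler: Small black stapler, 132 x 36 x 47 mm, standing loose at the left of the work. Origin: centre of its underside; x along its length. Leave it where it is.

How it is judged:
By the outcome, as a careful person would: the job done as asked, in the order asked, and still so for the second after the job is handed in, with the robot touching nothing.
It also fails if it takes over 99 s, if anything falls off the work surface, if the arm or the gripper's body presses on something with over 40 N, if the wrist force passes 120 N, or if a joint passes its speed limit or range.

## Working session

There is one attempt and no reset: what is moved stays moved. The work goes in short steps, Python scripts to look and compute and a tool call to move; the robot and the scene stay as the last step left them, time stands still between calls to the robot, and variables do not carry over. Pictures are saved under pics/ and viewed, and the job is handed in when it is done.

Besides the shell and the picture viewer there is one more tool, called after "Request:" in YAML: its name, and indented under it one key for each argument. move_arm: Moves the arm, as the interface text tells. Shift numbers are shares of 250 mm and turn numbers shares of 45 degrees, none past 1 either way. Its arguments: {"type":"object","properties":{"rows":{"type":"array","items":{"type":"array","items":{"type":"number"}}},"gripper":{"type":"number"},"newtons":{"type":"number"}},"required":["rows"]}

```bash
ls; mkdir -p pics; python3 - <<'E'
from plant import bot, grab_frame
import cv2
s=bot.get_state()
print(s, bot.tip_extent)
for n in ["scene","side","wrist"]:
    f=grab_frame(n)
    cv2.imwrite(f"pics/{n}0.png",f["color"][:,:,::-1])
    print(n,{k:v for k,v in f.items() if k!="color"})
E
```

```text
pics
{'clock': 0.0, 'joint_pos': array([ 1.29638608e+00,  4.80820605e-01,  1.59683853e+00, -2.22744342e-05,
        1.06507225e+00, -4.65876097e-02]), 'joint_vel': array([-0.00012259,  0.00108986, -0.00098902, -0.00016137, -0.00116326,
       -0.00080738]), 'tau': array([ 4.72329761e-03, -9.50653338e+01, -4.30189633e+01,  3.73691628e-04,
        1.20380631e-02,  7.42085007e-06]), 'eef_pos': array([146.68234056, 632.841697  , 230.49283772]), 'tool_rot': array([ 0.17797022,  1.56354912, -0.17974401]), 'contact_force': array([-0.48651429, -0.29918388, -0.5088459 ]), 'wrist_torque': array([ 0.00966821, -0.04019438, -0.03422579]), 'opening': 85.50046451715176} 25.0
scene {'fx': 410.5367714344084, 'fy': 410.5367714344084, 'cx': 317.34969658303777, 'cy': 201.47907846434234, 'k1': -0.04175756065475532, 'extrinsics': array([[ 4.56852637e-01, -6.74209254e-01,  5.80282302e-01,
        -1.15170250e+02],
       [-8.89537875e-01, -3.48338762e-01,  2.95605271e-01,
        -3.67570141e+02],
       [ 2.83500943e-03, -6.51231134e-01, -7.58874148e-01,
         9.72382655e+02],
       [ 0.00000000e+00, 
[... 344 characters left out ...]
7116216e-01,
        -1.06561563e+03],
       [ 2.35492550e-02, -7.85553820e-01, -6.18345072e-01,
         9.91643984e+02],
       [ 0.00000000e+00,  0.00000000e+00,  0.00000000e+00,
         1.00000000e+00]])}
wrist {'fx': 286.8237721099523, 'fy': 286.8237721099523, 'cx': 317.07158724974033, 'cy': 200.56518304103534, 'k1': -0.0528835392794526, 'hand_eye': array([[ 8.56715190e-04, -3.26658072e-01,  9.45142196e-01,
        -1.41857706e+02],
       [ 9.99999518e-01,  7.34010320e-04, -6.52752976e-04,
        -1.33011373e+00],
       [-4.80517097e-04,  9.45142299e-01,  3.26658543e-01,
        -8.52840622e+01],
       [ 0.00000000e+00,  0.00000000e+00,  0.00000000e+00,
         1.00000000e+00]])}
```

View pics/scene0.png

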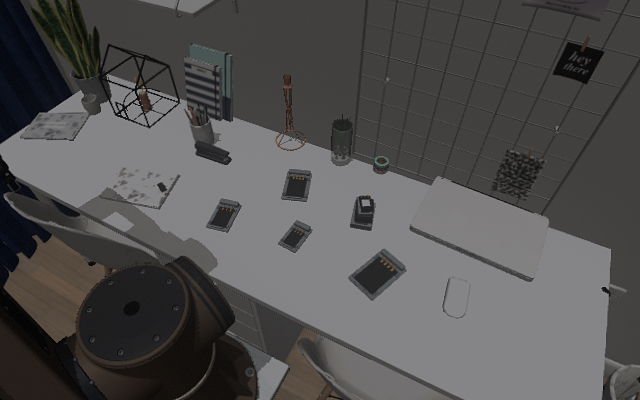

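View pics/side0.png

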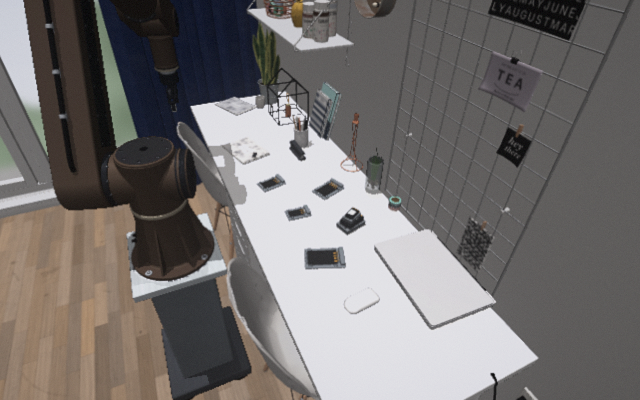

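View pics/wrist0.png

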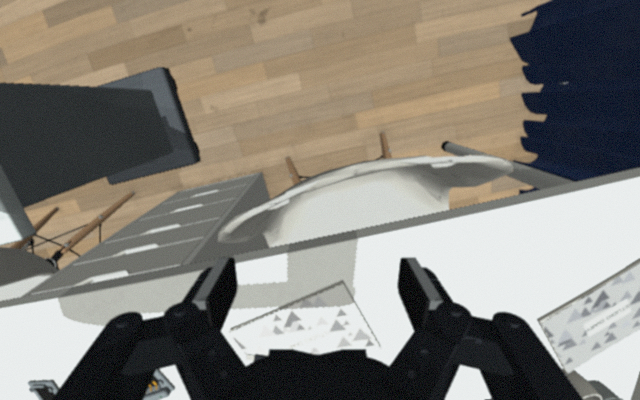

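```bash
cat > h.py <<'E'
import numpy as np, cv2
from scipy.spatial.transform import Rotation as R
from plant import bot, grab_frame
def T_tool(s):
    T=np.eye(4);T[:3,:3]=R.from_rotvec(s["tool_rot"]).as_matrix();T[:3,3]=s["eef_pos"];return T
def grab(name):
    s=bot.get_state(); f=grab_frame(name)
    f["T"]=f["extrinsics"] if name!="wrist" else T_tool(s)@f["hand_eye"]
    return f
def K(f): return np.array([[f["fx"],0,f["cx"]],[0,f["fy"],f["cy"]],[0,0,1.]])
def D(f): return np.array([f["k1"],0,0,0,0.])
def ray(f,uv):
    n=cv2.undistortPoints(np.array(uv,float).reshape(-1,1,2),K(f),D(f)).reshape(-1,2)
    d=np.c_[n,np.ones(len(n))]@f["T"][:3,:3].T
    return f["T"][:3,3],d
def onplane(f,uv,z):
    o,d=ray(f,uv); z=np.broadcast_to(z,len(d))
    return o+d*((z-o[2])/d[:,2])[:,None]
def proj(f,P):
    Ti=np.linalg.inv(f["T"]); P=np.array(P,float).reshape(-1,3)
    return cv2.projectPoints(P,cv2.Rodrigues(Ti[:3,:3])[0],Ti[:3,3],K(f),D(f))[0].reshape(-1,2)
def crop(f,x0,y0,x1,y1,k,fn,gain=1.0):
    c=f["color"][y0:y1,x0:x1,::-1]
    c=np.clip(c.astype(float)*gain,0,255).astype(np.uint8)
    c=cv2.resize(c,None,fx=k,fy=k,interpolation=cv2.INTER_CUBIC)
    cv2.imwrite(fn,c)
E
python3 - <<'E'
from h import *
import pickle
f=grab("scene"); crop(f,190,160,350,260,5,"pics/sc1.png",1.6); crop(f,310,180,490,315,4,"pics/sc2.png",1.6)
g=grab("side"); crop(g,240,160,400,280,5,"pics/sd1.png",1.2)
pickle.dump((f,g),open("f0.pkl","wb"))
E
```

```text
(no output)
```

View pics/sc1.png

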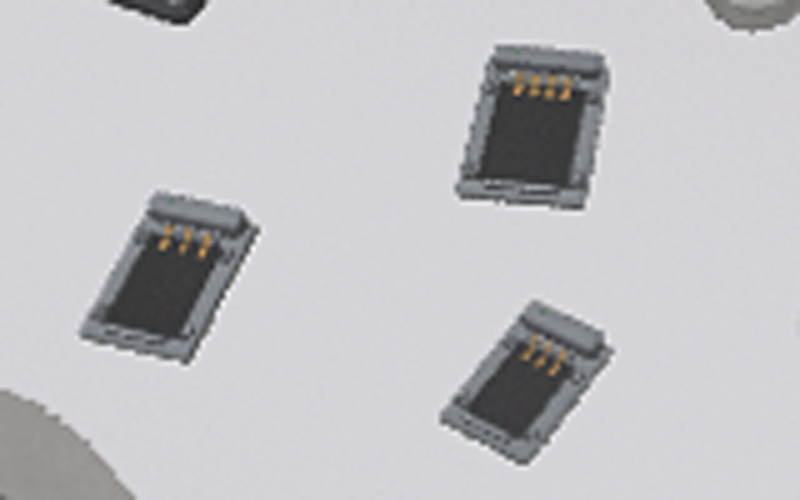

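View pics/sc2.png

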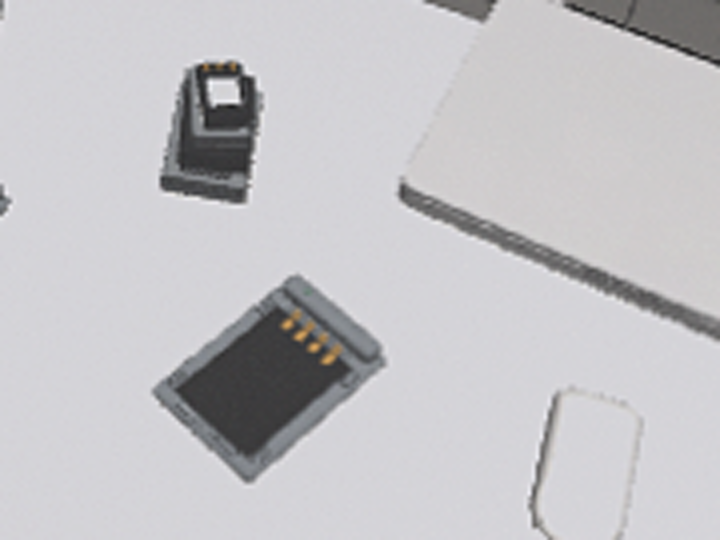

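View pics/sd1.png

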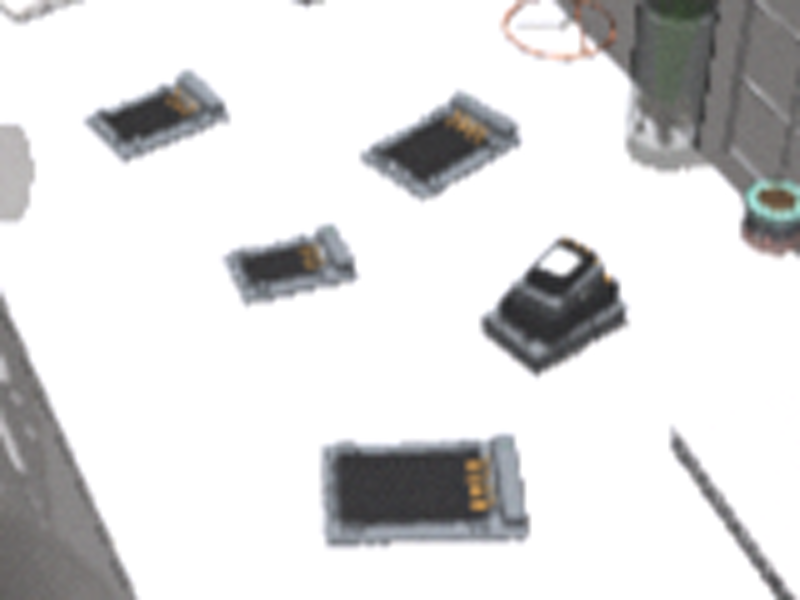

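```bash
python3 - <<'E'
from h import *
import pickle
f,g=pickle.load(open("f0.pkl","rb"))
def sc(p,x,y,k): return [(x+a/k,y+b/k) for a,b in p]
S={"M":sc([(157,227),(222,245),(105,315),(178,337)],190,160,5),
"L":sc([(497,80),(588,92),(480,172),(572,185)],190,160,5),
"S":sc([(522,338),(572,352),(470,400),(520,430)],190,160,5),
"XL":sc([(283,307),(350,355),(178,383),(250,455)],310,180,4)}
G={"M":sc([(175,88),(205,110),(105,118),(130,138)],240,160,5),
"L":sc([(447,110),(492,130),(385,150),(432,177)],240,160,5),
"S":sc([(318,245),(325,270),(240,265),(250,283)],240,160,5),
"XL":sc([(485,452),(488,512),(340,455),(338,518)],240,160,5)}
for n in S:
  for fr,d in ((f,S),(g,G)):
    P=onplane(fr,d[n],8)[:,:2]; c=P.mean(0); ax=(P[0]+P[1]-P[2]-P[3])/2
    print(n,c.round(1),"len",np.linalg.norm(ax).round(1),"wid",np.linalg.norm(P[0]-P[1]).round(1),"yaw",np.degrees(np.arctan2(ax[1],ax[0])).round(1))
P=onplane(f,sc([(193,62),(255,75),(160,185),(245,200)],310,180,4),[22,22,22,0])
print(P)
P=onplane(f,sc([(205,68),(245,70),(210,125),(250,122)],310,180,4),73); print(P,P.mean(0))
s=bot.get_state(); print(T_tool(s).round(3))
E
```

```text
M [440.9 233.5] len 71.8 wid 44.3 yaw 12.1
M [443.9 234.6] len 73.5 wid 43.4 yaw 12.6
L [649.2  95.6] len 80.9 wid 60.6 yaw 21.6
L [654.6 101. ] len 83.1 wid 47.6 yaw 25.2
S [475.1   7.5] len 57.2 wid 31.3 yaw -2.4
S [470.6   2.2] len 63.0 wid 31.0 yaw -4.7
XL [ 467.9 -250.4] len 101.6 wid 57.0 yaw -20.9
XL [ 465.5 -248.4] len 102.6 wid 56.5 yaw -21.2
[[ 691.26199055  -98.57953566   22.        ]
 [ 700.91137773 -146.25421636   22.        ]
 [ 570.77695467 -124.83682596   22.        ]
 [ 602.74190839 -180.68057294    0.        ]]
[[ 646.64248804 -123.12701533   73.        ]
 [ 658.25969401 -149.82268179   73.        ]
 [ 598.80773489 -147.47569585   73.        ]
 [ 614.37320424 -171.64308704   73.        ]] [ 629.52078029 -148.01712      73.        ]
[[-0.00000e+00  2.26000e-01  9.74000e-01  1.46723e+02]
 [-1.00000e-03  9.74000e-01 -2.26000e-01  6.33047e+02]
 [-1.00000e+00 -1.00000e-03 -0.00000e+00  2.30809e+02]
 [ 0.00000e+00  0.00000e+00  0.00000e+00  1.00000e+00]]
```

```bash
cat >> h.py <<'E'
def yaw(s=None):
    s=s or bot.get_state(); z=T_tool(s)[:3,2]; return np.degrees(np.arctan2(z[1],z[0]))
def plan(tgt,yw,s=None,step=60,pose=None):
    """rows from the measured (or given) pose to tgt/yaw, tool pointing down"""
    s=s or bot.get_state()
    p,y0=(np.array(s["eef_pos"]),yaw(s)) if pose is None else pose
    p=np.array(p,float); tgt=np.array(tgt,float); dy=(yw-y0+180)%360-180
    n=int(max(1,np.ceil(np.linalg.norm(tgt-p)/step),np.ceil(abs(dy)/10)))
    rows=[]
    for i in range(n):
        a=np.radians(y0+dy*i/n); d=(tgt-p)/n
        z=np.array([np.cos(a),np.sin(a)]); y=np.array([-np.sin(a),np.cos(a)])
        rows.append([round(float(v),3) for v in (-d[2]/250,d[:2]@y/250,d[:2]@z/250,-dy/n/45)])
    print("n",n); [print(rows[i:i+5]) for i in range(0,n,5)]
def st():
    s=bot.get_state(); print("t%.2f"%s["clock"],s["eef_pos"].round(1),"yaw%.1f"%yaw(s),"F",s["contact_force"].round(1),"op%.1f"%s["opening"],"tilt",(T_tool(s)[:3,0]).round(3))
E
python3 - <<'E'
from h import *
plan([400,400,240],0)
plan([480,-30,240],10,pose=([400,400,240],0))
E
```

```text
n 6
[[-0.006, -0.113, 0.2, -0.048], [-0.006, -0.121, 0.195, -0.048], [-0.006, -0.128, 0.19, -0.048], [-0.006, -0.135, 0.185, -0.048], [-0.006, -0.142, 0.18, -0.048]]
[[-0.006, -0.149, 0.175, -0.048]]
n 8
[[-0.0, -0.215, 0.04, -0.028], [-0.0, -0.216, 0.035, -0.028], [-0.0, -0.217, 0.031, -0.028], [-0.0, -0.217, 0.026, -0.028], [-0.0, -0.218, 0.021, -0.028]]
[[-0.0, -0.218, 0.016, -0.028], [-0.0, -0.218, 0.012, -0.028], [-0.0, -0.219, 0.007, -0.028]]
```

Request:
move_arm:
  rows:
    - [-0.006,-0.11,0.2,-0.05]
    - [-0.006,-0.12,0.195,-0.05]
    - [-0.006,-0.13,0.19,-0.05]
    - [-0.006,-0.135,0.185,-0.05]
    - [-0.006,-0.14,0.18,-0.05]
  gripper: 100

```text
clock: 0.88
eef_pos: [359.5, 439.2, 238.7]
tool_rot: [0.024, 1.571, -0.023]
contact_force: [0.6, 1.1, -0.0]
opening: 85.4
```

Request:
move_arm:
  rows:
    - [-0.006,-0.15,0.175,-0.05]
    - [0,-0.215,0.04,-0.03]
    - [0,-0.215,0.035,-0.03]
    - [0,-0.215,0.03,-0.03]
    - [0,-0.215,0.025,-0.03]

```text
clock: 1.5
eef_pos: [442.8, 186.6, 240.2]
tool_rot: [-0.081, 1.569, 0.081]
contact_force: [0.6, 0.1, -0.3]
opening: 85.1
```

Request:
move_arm:
  rows:
    - [0,-0.215,0.02,-0.03]
    - [0,-0.215,0.015,-0.03]
    - [0,-0.215,0.01,-0.03]
    - [0,-0.215,0.01,-0.03]
    - [0,0,0,0]

```text
clock: 2.12
eef_pos: [486.4, -26.0, 240.1]
tool_rot: [-0.152, 1.565, 0.151]
contact_force: [-0.9, 0.4, 0.3]
opening: 85.3
```

```bash
python3 - <<'E'
from h import *
import pickle
st()
f=grab("wrist"); pickle.dump(f,open("f1.pkl","wb")); cv2.imwrite("pics/w1.png",f["color"][:,:,::-1])
E
```

```text
t2.12 [486.4 -26.  240.1] yaw11.0 F [-0.9  0.4  0.3] op85.3 tilt [ 0.001 -0.001 -1.   ]
```

View pics/w1.png

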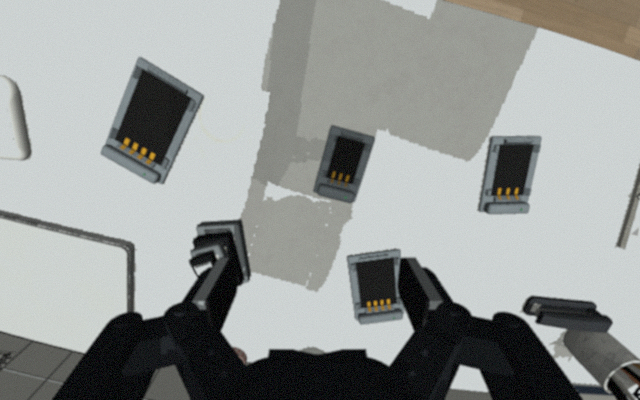

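```bash
python3 - <<'E'
from h import *
import pickle
f=pickle.load(open("f1.pkl","rb"))
def c(b):
    x,y,w,h=b; return cv2.resize(f["color"][y:y+h,x:x+w,::-1],(400,300),interpolation=cv2.INTER_CUBIC)
# k=300/h
bs=[(75,50,160,120*1),(306,120,80,60+0),(465,130,100,75+15-15),(335,245,80,60)]
bs=[(80,50,180,135),(290,118,120,90),(450,130,120,90),(315,240,120,90)]
im=np.vstack([np.hstack([c(bs[0]),c(bs[1])]),np.hstack([c(bs[2]),c(bs[3])])])
cv2.imwrite("pics/w1c.png",im)
E
```

```text
(no output)
```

View pics/w1c.png

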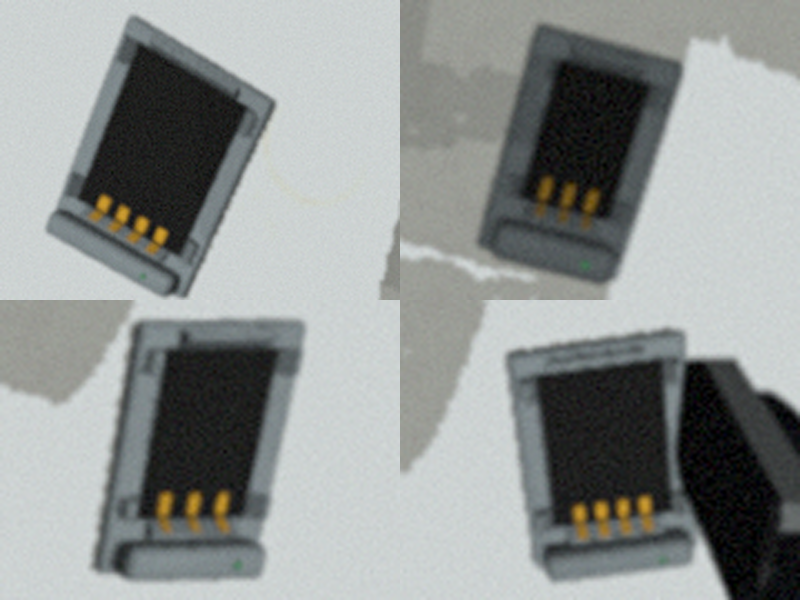

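```bash
python3 - <<'E'
from h import *
import pickle
from scipy.optimize import least_squares
f=pickle.load(open("f1.pkl","rb"))
A={"XL":([(135,45),(243,105),(80,198),(183,250)],80,50,2.2222,101,67),
"S":([(155,62),(248,85),(125,192),(208,222)],290,118,3.3333,57,37),
"M":([(165,50),(278,50),(142,213),(245,217)],450,130,3.3333,71,47),
"L":([(137,76),(262,62),(155,225),(272,210)],315,240,3.3333,85,57)}
for n,(p,x,y,k,L,W) in A.items():
    P=onplane(f,[(x+a/k,y+b/k) for a,b in p],8)[:,:2]
    # order: back-left,back-right,front(contact)-left,right ; image left = world? tool y -> image right
    def rect(q):
        c,s=np.cos(q[2]),np.sin(q[2]); u=np.array([c,s]);v=np.array([-s,c])
        return np.array([q[:2]-u*L/2-v*W/2,q[:2]-u*L/2+v*W/2,q[:2]+u*L/2-v*W/2,q[:2]+u*L/2+v*W/2])
    q=least_squares(lambda q:(rect(q)-P).ravel(),[*P.mean(0),0]).x
    print(n,q[:2].round(1),np.degrees(q[2]).round(1),"res",(rect(q)-P).round(1).tolist())
    print("  meas wid",np.linalg.norm(P[0]-P[1]).round(1),np.linalg.norm(P[2]-P[3]).round(1),"len",np.linalg.norm(P[0]-P[2]).round(1),np.linalg.norm(P[1]-P[3]).round(1))
E
```

```text
XL [ 460.7 -248.6] -19.1 res [[-2.7, 0.1], [-2.1, 0.9], [1.5, -0.4], [3.3, -0.6]]
  meas wid 66.1 66.6 len 96.9 95.4
S [467.4   6.8] -3.0 res [[-1.3, 0.8], [-0.9, 0.4], [3.0, -1.3], [-0.8, 0.0]]
  meas wid 37.4 36.1 len 52.7 56.9
M [435.3 234.3] 12.6 res [[-0.8, 0.7], [-1.2, 0.1], [2.6, -0.6], [-0.5, -0.2]]
  meas wid 47.5 46.0 len 68.0 70.4
L [644.9  98.1] 19.5 res [[-0.4, -0.3], [-1.9, -0.0], [1.3, -0.2], [1.1, 0.5]]
  meas wid 56.2 56.3 len 83.4 82.0
```

```bash
python3 - <<'E'
from h import *
plan([600,-140,240],30)
E
```

```text
n 3
[[0.0, -0.181, 0.12, -0.14], [0.0, -0.193, 0.099, -0.14], [0.0, -0.202, 0.077, -0.14]]
```

Request:
move_arm:
  rows:
    - [0,-0.18,0.12,-0.14]
    - [0,-0.19,0.1,-0.14]
    - [0,-0.2,0.08,-0.14]
    - [0,0,0,0]

```text
clock: 2.68
eef_pos: [602.7, -137.6, 239.5]
tool_rot: [-0.413, 1.53, 0.413]
contact_force: [-0.3, 0.3, 0.3]
opening: 85.3
```

```bash
python3 - <<'E'
from h import *
import pickle
st()
f=grab("wrist"); pickle.dump(f,open("f2.pkl","wb")); cv2.imwrite("pics/w2.png",f["color"][:,:,::-1])
g=grab("scene"); crop(g,330,180,410,240,10,"pics/sc3.png",1.8); pickle.dump(g,open("g2.pkl","wb"))
crop(f,240,110,400,230,5,"pics/w2c.png",1)
E
```

```text
t2.67 [ 602.7 -137.6  239.5] yaw30.2 F [-0.3  0.3  0.3] op85.3 tilt [ 0.001 -0.    -1.   ]
```

View pics/w2.png

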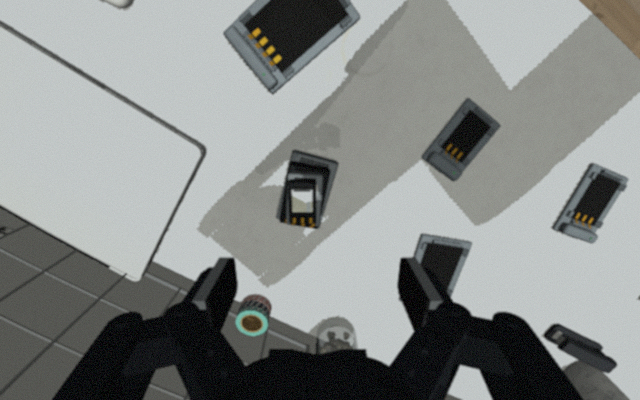

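View pics/w2c.png

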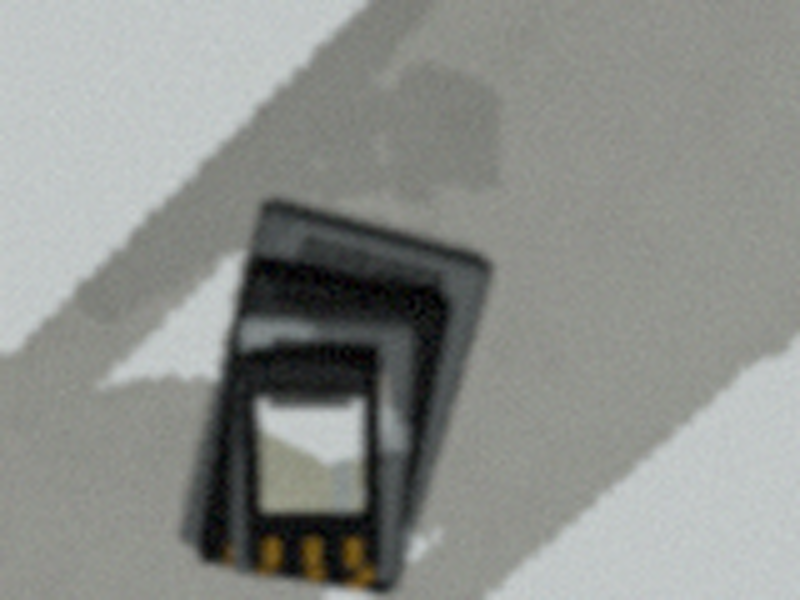

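View pics/sc3.png

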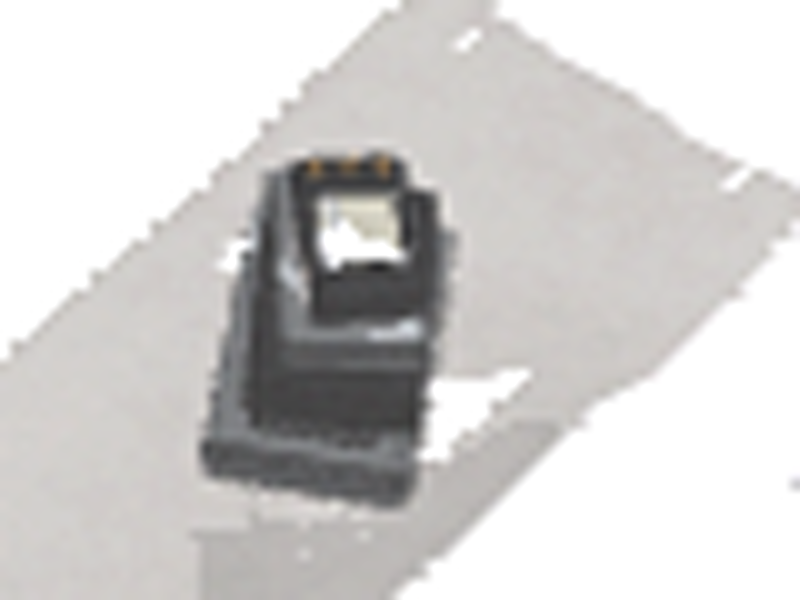

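```bash
python3 - <<'E'
from h import *
import pickle
f=pickle.load(open("f2.pkl","rb"));g=pickle.load(open("g2.pkl","rb"))
w=lambda p:[(240+a/5,110+b/5) for a,b in p]
sc=lambda p:[(330+a/10,180+b/10) for a,b in p]
P=onplane(f,w([(255,400),(365,398),(258,515),(370,518)]),73);print(P.round(1),P.mean(0))
P=onplane(g,sc([(318,200),(405,200),(322,262),(402,255)]),73);print(P.round(1),P.mean(0))
plan([612,-150,140],30)
E
```

```text
[[ 624.6 -159.3   73. ]
 [ 611.8 -138.2   73. ]
 [ 648.7 -145.5   73. ]
 [ 636.3 -122.8   73. ]] [ 630.34456166 -141.44903609   73.        ]
[[ 636.7 -129.1   73. ]
 [ 648.3 -151.6   73. ]
 [ 615.6 -139.4   73. ]
 [ 628.6 -158.7   73. ]] [ 632.307348   -144.69672009   73.        ]
n 2
[[0.199, -0.037, 0.006, 0.001], [0.199, -0.037, 0.006, 0.001]]
```

Request:
move_arm:
  rows:
    - [0.2,-0.045,0.02,-0.01]
    - [0.2,-0.045,0.02,-0.01]
    - [0,0,0,0]

```text
clock: 3.15
eef_pos: [618.0, -148.9, 137.1]
tool_rot: [-0.422, 1.534, 0.428]
contact_force: [-0.0, -0.0, 0.4]
opening: 85.4
```

```bash
python3 - <<'E'
from h import *
import pickle
st()
f=grab("wrist"); pickle.dump(f,open("f3.pkl","wb")); cv2.imwrite("pics/w3.png",f["color"][:,:,::-1])
crop(f,240,110,400,230,5,"pics/w3c.png",1.5)
E
```

```text
t3.15 [ 618.  -148.9  137.1] yaw31.1 F [-0.  -0.   0.4] op85.4 tilt [-0.006  0.002 -1.   ]
```

View pics/w3.png

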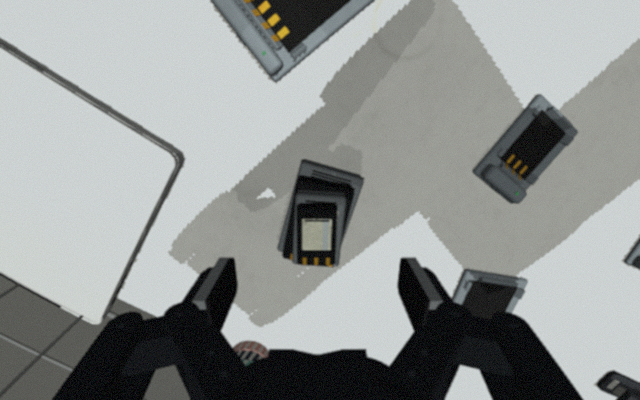

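View pics/w3c.png

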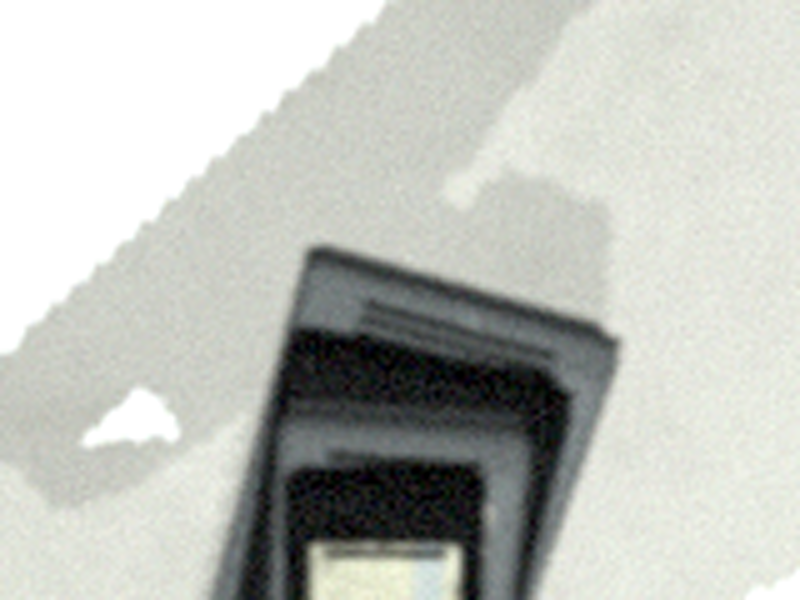

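```bash
python3 - <<'E'
from h import *
import pickle
f=pickle.load(open("f3.pkl","rb"))
crop(f,260,150,372,276,4.7,"pics/w3d.png",2.5)
E
```

```text
(no output)
```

View pics/w3d.png

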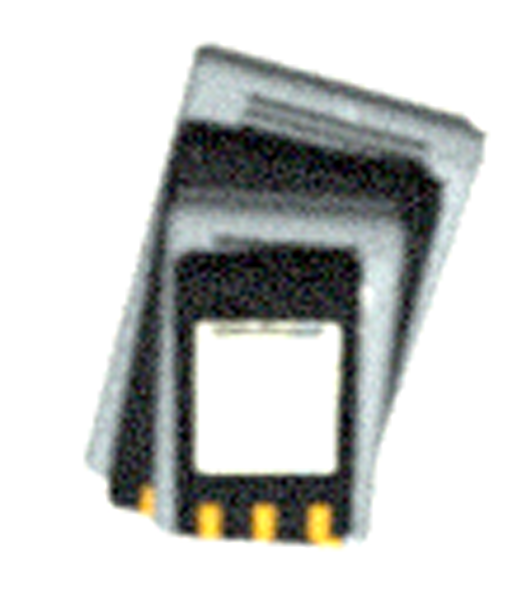

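```bash
python3 - <<'E'
from h import *
import pickle
f=pickle.load(open("f3.pkl","rb"))
w=lambda p:[(260+a/4.7,150+b/4.7) for a,b in p]
def show(n,p,z):
    P=onplane(f,w(p),z)[:,:2]
    print(n,P.round(1).tolist()); return P
P=show("S front L,R",[(178,537),(345,542)],73); Q=show("S label bl br tl tr",[(195,472),(335,470),(195,322),(340,322)],73)
m=P.mean(0); print("front mid",m,"w",np.linalg.norm(P[1]-P[0]))
for a,b in((P[0],P[1]),(Q[0],Q[1]),(Q[2],Q[3])): d=b-a; print("yaw",np.degrees(np.arctan2(-d[0],d[1])))
for a,b in((Q[2],Q[0]),(Q[3],Q[1])): d=b-a; print("yaw",np.degrees(np.arctan2(d[1],d[0])))
print("label back mid to front", np.linalg.norm(m-Q[2:].mean(0)),Q.mean(0))
M=show("M bl br fl fr",[(170,210),(408,222),(160,525),(360,540)],59); 
L=show("L bl br fl",[(180,150),(440,185),(112,505)],42)
X=show("XL bl br fl",[(205,55),(483,133),(90,465)],22)
E
```

```text
S front L,R [[660.7, -141.7], [646.5, -116.1]]
S label bl br tl tr [[648.0, -145.6], [635.3, -125.1], [623.9, -159.6], [611.6, -139.0]]
front mid [ 653.59032318 -128.90014958] w 29.338170428235234
yaw 28.97490579323443
yaw 31.880210540932964
yaw 30.99064953346713
yaw 30.058093700507353
yaw 30.322225407444886
label back mid to front 41.26604739509508 [ 629.69747513 -142.34250543]
M bl br fl fr [[613.5, -171.3], [594.3, -135.1], [668.0, -142.4], [651.5, -108.6]]
L bl br fl [[607.9, -173.7], [589.0, -129.5], [678.5, -148.9]]
XL bl br fl [[594.2, -177.3], [579.4, -122.6], [683.6, -153.8]]
```

```bash
python3 - <<'E'
from h import *
plan([631,-142,90],30.3,step=30)
E
```

```text
n 2
[[0.099, 0.0, 0.028, 0.009], [0.099, 0.001, 0.028, 0.009]]
```

Request:
move_arm:
  rows:
    - [0,0,0.056,0.018]
    - [0,0,0,0]
    - [0.08,0,0,0]
    - [0.08,0,0,0]
    - [0,0,0,0]
  gripper: 58
  newtons: 40

```text
clock: 3.82
eef_pos: [632.1, -143.3, 100.0]
tool_rot: [-0.413, 1.532, 0.414]
contact_force: [0.8, -0.6, 0.3]
opening: 49.9
```

```bash
python3 - <<'E'
from h import *
import pickle
st()
f=grab("wrist"); cv2.imwrite("pics/w4.png",f["color"][:,:,::-1]); pickle.dump(f,open("f4.pkl","wb"))
crop(f,220,170,420,320,4,"pics/w4c.png",2)
g=grab("side"); crop(g,320,185,380,235,10,"pics/sd4.png",1.5)
E
```

```text
t3.83 [ 632.1 -143.3  100. ] yaw30.2 F [ 0.8 -0.6  0.3] op49.9 tilt [-0.001  0.    -1.   ]
```

View pics/w4c.png

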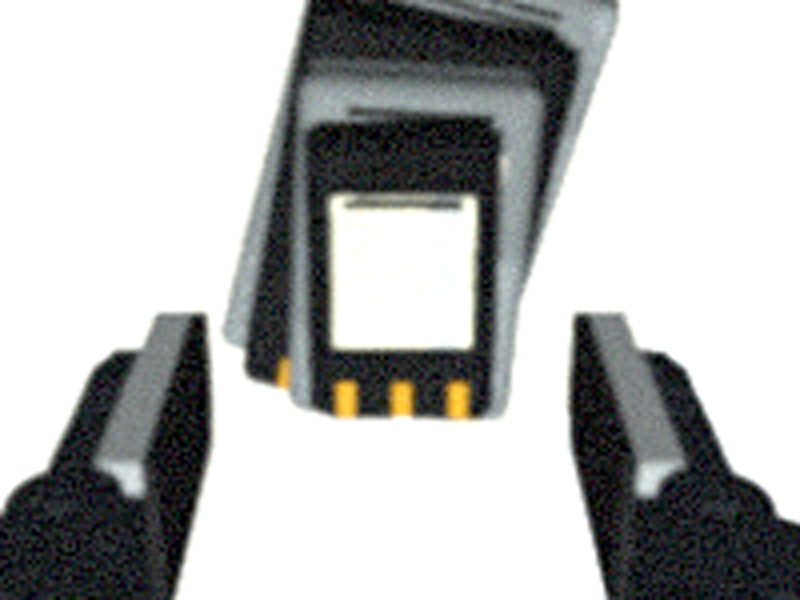

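View pics/sd4.png

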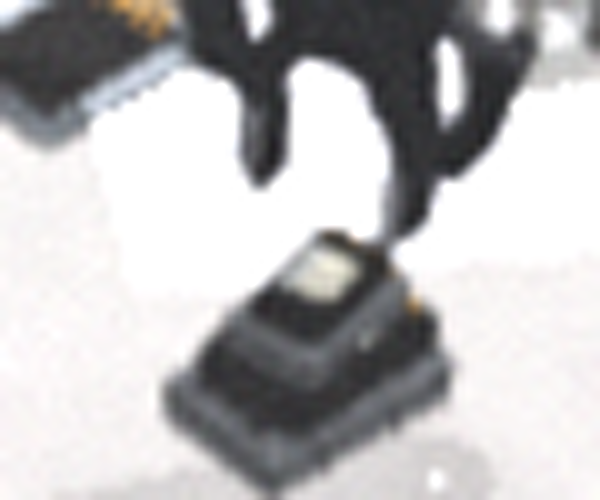

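```bash
python3 - <<'E'
from h import *
import pickle
f=pickle.load(open("f4.pkl","rb"))
w=lambda p:[(220+a/4,170+b/4) for a,b in p]
P=onplane(f,w([(308,413),(495,415)]),73)[:,:2];print(P,np.linalg.norm(P[1]-P[0]))
Q=onplane(f,w([(330,350),(475,350),(330,197),(475,195)]),73)[:,:2];print(Q,Q.mean(0))
T=f["T"]; 
s=bot.get_state(); Tt=T_tool(s)
print("label ctr tool",(np.linalg.inv(Tt)@np.r_[Q.mean(0),73,1]), "front",(np.linalg.inv(Tt)@np.r_[P.mean(0),73,1]))
print("tips", onplane(f,w([(210,315),(575,315)]),76))
E
```

```text
[[ 660.77863284 -142.89495088]
 [ 644.98029963 -115.00089909]] 32.057221618476554
[[ 648.13108278 -145.66120723]
 [ 635.89037277 -124.66891281]
 [ 623.91549623 -159.24525792]
 [ 611.97448988 -139.46379177]] [ 629.97786042 -142.25979243]
label ctr tool [28.27623919  2.75878056 -1.98723762  1.        ] front [28.29662981  2.72318581 24.50215047  1.        ]
tips [[ 650.76245138 -166.43452898   76.        ]
 [ 620.8063342  -115.08924793   76.        ]]
```

Request:
move_arm:
  rows:
    - [0.02,0.01,-0.005,0]
    - [0.025,0,0,0]
    - [0,0,0,0]

```text
clock: 4.3
eef_pos: [629.9, -142.0, 88.4]
tool_rot: [-0.413, 1.532, 0.414]
contact_force: [-0.2, -0.6, 0.5]
opening: 49.7
```

Request:
move_arm:
  rows:
    - [0,0,0,0]
    - [0,0,0,0]
    - [0,0,0,0]
    - [0,0,0,0]
  gripper: 0
  newtons: 40

```text
clock: 4.8
eef_pos: [630.3, -142.2, 88.9]
tool_rot: [-0.414, 1.531, 0.414]
contact_force: [-0.3, 0.4, 0.4]
opening: 0.1
```

```bash
python3 - <<'E'
from h import *
import pickle
st()
f=grab("wrist"); crop(f,220,170,420,320,4,"pics/w5c.png",2)
g=grab("side"); crop(g,320,185,380,235,10,"pics/sd5.png",1.5)
E
```

```text
t4.80 [ 630.3 -142.2   88.9] yaw30.2 F [-0.3  0.4  0.4] op0.1 tilt [ 0. -0. -1.]
```

View pics/w5c.png

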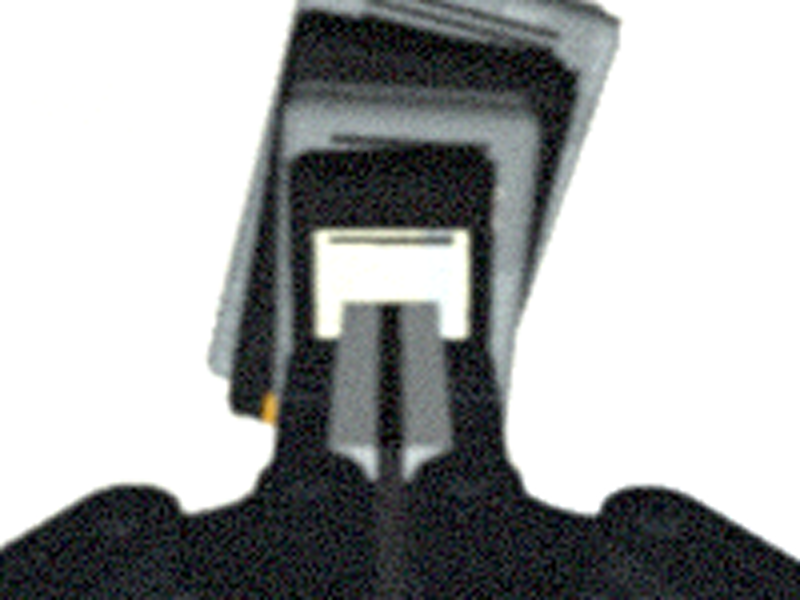

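View pics/sd5.png

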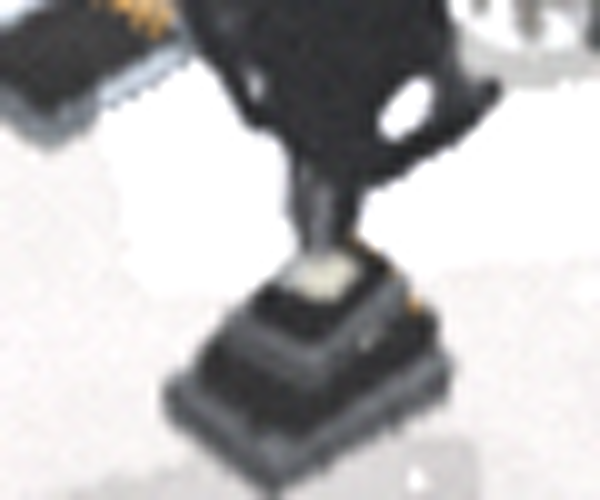

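```bash
python3 - <<'E'
from h import *
print(bot.tip_extent)
f=grab("wrist"); T=f["T"]; s=bot.get_state()
H=f["hand_eye"]
for v in (245.75,):
    n=cv2.undistortPoints(np.array([[[317.5,v]]]),K(f),D(f))[0,0]
    d=H[:3,:3]@np.r_[n,1]; o=H[:3,3]
    for z in (-11,11,0): t=(z-o[2])/d[2]; print(z,(o+d*t).round(1))
E
```

```text
25.0
-11 [ -0.9  -0.1 -11. ]
11 [40.5 -0.1 11. ]
0 [19.8 -0.1  0. ]
```

```bash
python3 - <<'E'
from h import *
f=grab("side")
p=bot.get_state()["eef_pos"]
for x in (0,10,16,25,): print(x, ((proj(f,[p[0],p[1],p[2]-x])[0]-[320,185])*10).round(0))
g=grab("scene"); crop(g,330,180,410,240,10,"pics/sc5.png",1.8)
for x in (0,10,16,25,): print(x, ((proj(g,[p[0],p[1],p[2]-x])[0]-[330,180])*10).round(0))
w=grab("wrist")
Tt=T_tool(bot.get_state())
for x,z in ((0,-11),(10,-11),(16,-11),(25,-11),(25,0)): print(x,z, ((proj(w,(Tt@[x,0,z,1])[:3])[0]-[220,170])*4).round(0))
E
```

```text
0 [314. 238.]
10 [312. 258.]
16 [311. 271.]
25 [309. 289.]
0 [356. 195.]
10 [353. 218.]
16 [351. 231.]
25 [348. 251.]
0 -11 [391. 300.]
10 -11 [391. 268.]
16 -11 [391. 250.]
25 -11 [391. 226.]
25 0 [391. 288.]
```

View pics/sc5.png

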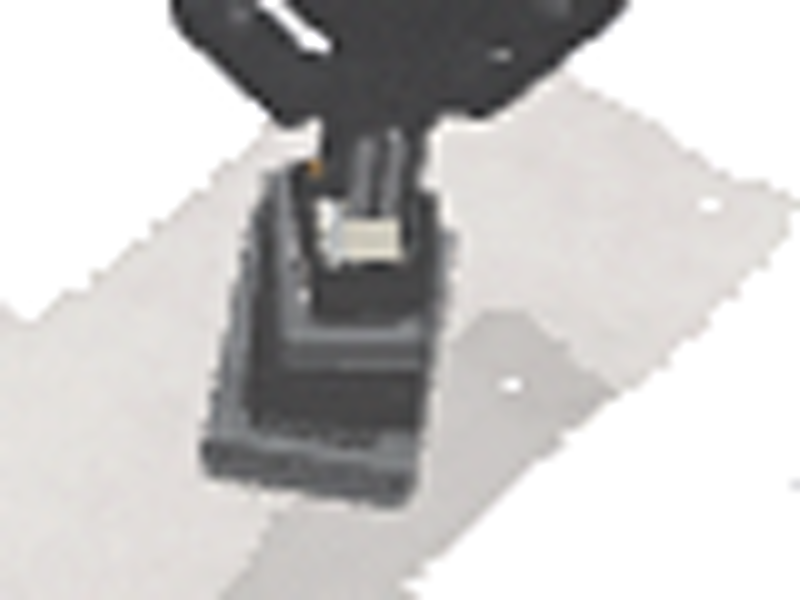

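```bash
python3 - <<'E'
from h import *
f=grab("side"); g=grab("scene")
Tt=T_tool(bot.get_state())
for x in (-5,0,5,10,16,25):
  print(x,[((proj(f,(Tt@[x,y,z,1])[:3])[0]-[320,185])*10).round(0) for y,z in((0,-11),(0,11),(-5,-11),(-5,11))],[((proj(g,(Tt@[x,y,z,1])[:3])[0]-[330,180])*10).round(0) for y,z in ((-5,-11),(5,-11))])
E
```

```text
-5 [array([300., 243.]), array([331., 212.]), array([311., 248.]), array([342., 217.])] [array([380., 212.]), array([345., 213.])]
0 [array([299., 253.]), array([330., 222.]), array([310., 258.]), array([341., 227.])] [array([378., 223.]), array([343., 225.])]
5 [array([298., 264.]), array([329., 233.]), array([309., 269.]), array([340., 238.])] [array([377., 235.]), array([342., 236.])]
10 [array([297., 274.]), array([328., 243.]), array([308., 279.]), array([339., 248.])] [array([375., 246.]), array([340., 248.])]
16 [array([295., 286.]), array([326., 255.]), array([307., 292.]), array([338., 261.])] [array([373., 260.]), array([338., 261.])]
25 [array([294., 305.]), array([324., 274.]), array([305., 310.]), array([336., 279.])] [array([370., 280.]), array([335., 281.])]
```

Request:
move_arm:
  rows:
    - [0,0,0,0]
    - [0,0,0,0]
    - [0,0,0,0]
  gripper: 56

```text
clock: 5.58
eef_pos: [630.2, -142.1, 88.8]
tool_rot: [-0.414, 1.531, 0.414]
contact_force: [0.2, -0.1, 0.6]
opening: 47.8
```

Request:
move_arm:
  rows:
    - [0.02,0.004,-0.004,0]
    - [0,0,0,0]

```text
clock: 5.82
eef_pos: [628.4, -141.6, 83.3]
tool_rot: [-0.413, 1.532, 0.414]
contact_force: [-0.9, 0.0, -0.4]
opening: 47.7
```

Request:
move_arm:
  rows:
    - [0.02,0,0,0]
    - [0,0,0,0]

```text
clock: 6.08
eef_pos: [628.6, -141.7, 78.3]
tool_rot: [-0.413, 1.532, 0.414]
contact_force: [-0.3, -0.3, -1.0]
opening: 48.2
```

Request:
move_arm:
  rows:
    - [0.02,0,0,0]
    - [0,0,0,0]

```text
clock: 6.32
eef_pos: [628.6, -141.7, 73.4]
tool_rot: [-0.413, 1.531, 0.414]
contact_force: [0.2, 0.6, -0.3]
opening: 47.8
```

```bash
python3 - <<'E'
from h import *
import pickle
st()
f=grab("wrist"); crop(f,220,170,420,320,4,"pics/w6c.png",2)
g=grab("side"); crop(g,320,185,380,235,10,"pics/sd6.png",1.5)
E
```

```text
t6.33 [ 628.6 -141.7   73.4] yaw30.2 F [ 0.2  0.6 -0.3] op47.8 tilt [-0.001  0.    -1.   ]
```

View pics/w6c.png

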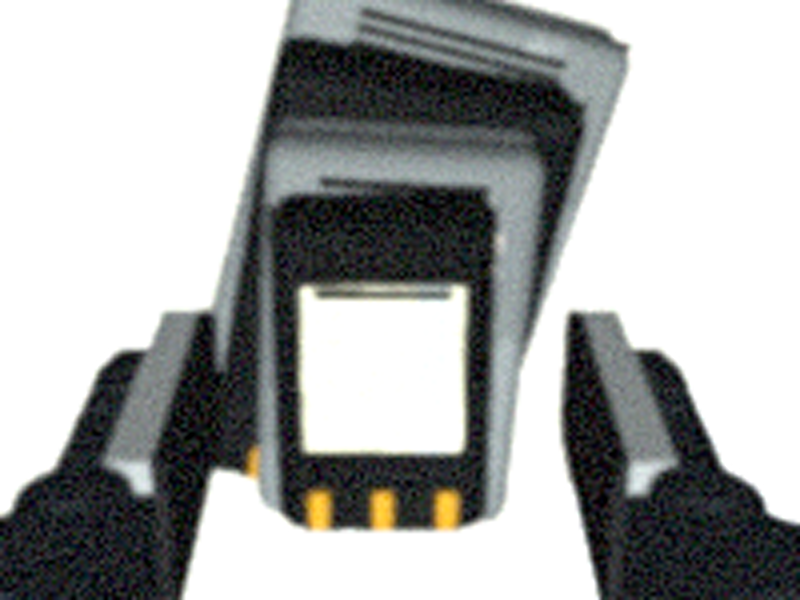

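View pics/sd6.png

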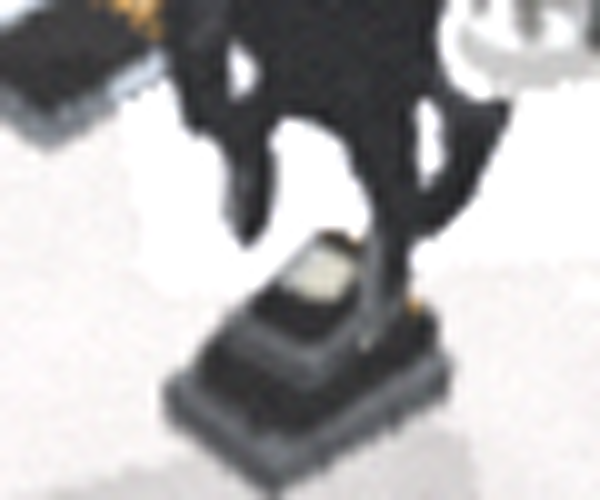

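```bash
python3 - <<'E'
from h import *
f=grab("side"); w=grab("wrist")
Tt=T_tool(bot.get_state())
for x in (-10,-5,0,5,10,16,25):
  print(x,[((proj(f,(Tt@[x,y,z,1])[:3])[0]-[320,185])*10).round(0).tolist() for y,z in((-24,-11),(-24,11),(24,-11),(24,11))],[((proj(w,(Tt@[x,y,-11,1])[:3])[0]-[220,170])*4).round(0).tolist() for y in (-24,24)])
E
```

```text
-10 [[350.0, 289.0], [381.0, 258.0], [239.0, 239.0], [270.0, 208.0]] [[207.0, 336.0], [575.0, 337.0]]
-5 [[349.0, 300.0], [380.0, 268.0], [238.0, 249.0], [269.0, 219.0]] [[212.0, 318.0], [569.0, 318.0]]
0 [[348.0, 310.0], [379.0, 278.0], [237.0, 259.0], [268.0, 229.0]] [[218.0, 300.0], [564.0, 300.0]]
5 [[347.0, 320.0], [377.0, 289.0], [236.0, 270.0], [267.0, 239.0]] [[223.0, 284.0], [559.0, 284.0]]
10 [[346.0, 330.0], [376.0, 299.0], [235.0, 280.0], [266.0, 249.0]] [[227.0, 268.0], [554.0, 268.0]]
16 [[345.0, 343.0], [375.0, 311.0], [234.0, 292.0], [265.0, 261.0]] [[232.0, 250.0], [549.0, 251.0]]
25 [[343.0, 361.0], [373.0, 329.0], [233.0, 310.0], [264.0, 280.0]] [[240.0, 226.0], [542.0, 226.0]]
```

Request:
move_arm:
  rows:
    - [0.02,0,0.006,0]
    - [0,0,0,0]

```text
clock: 6.78
eef_pos: [630.0, -140.9, 68.4]
tool_rot: [-0.414, 1.531, 0.414]
contact_force: [-1.0, 1.1, 0.2]
opening: 47.7
```

Request:
move_arm:
  rows:
    - [0.02,0,0,0]
    - [0,0,0,0]

```text
clock: 7.02
eef_pos: [629.8, -140.9, 63.3]
tool_rot: [-0.413, 1.532, 0.414]
contact_force: [1.1, 0.3, 0.1]
opening: 47.7
```

```bash
python3 - <<'E'
from h import *
import pickle
st()
f=grab("wrist"); crop(f,220,170,420,320,4,"pics/w7c.png",2)
g=grab("side"); crop(g,320,185,380,235,10,"pics/sd7.png",1.5)
E
```

```text
t7.03 [ 629.8 -140.9   63.3] yaw30.2 F [1.1 0.3 0.1] op47.7 tilt [-0.001  0.    -1.   ]
```

View pics/sd7.png

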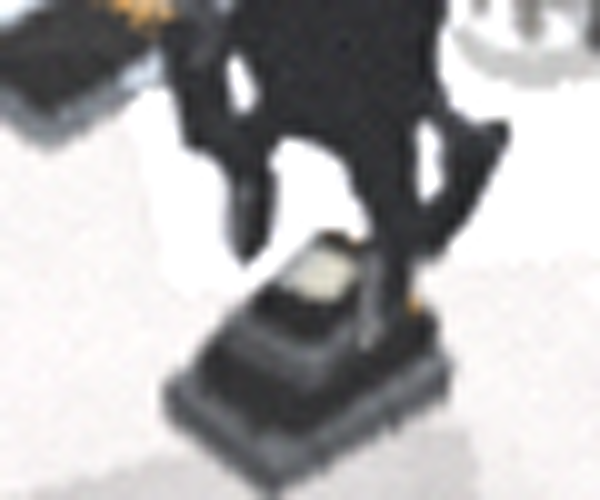

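View pics/w7c.png

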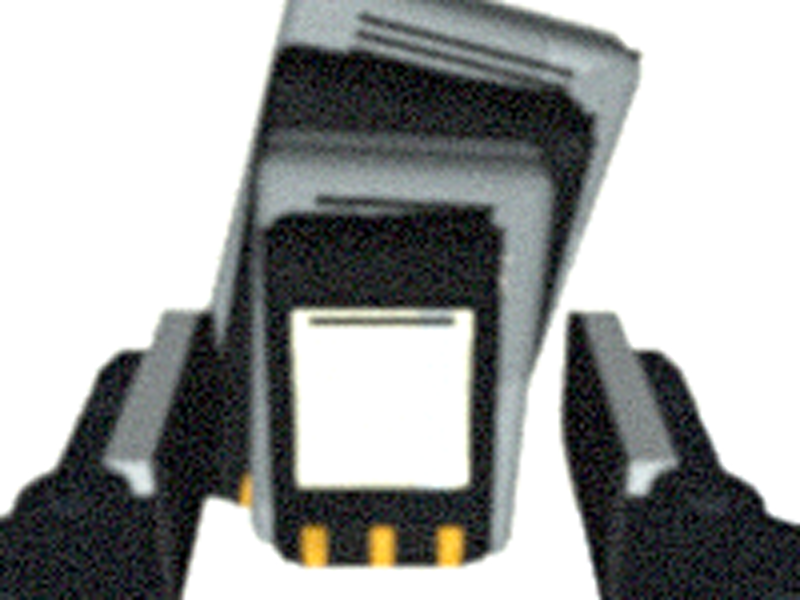

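Request:
move_arm:
  rows:
    - [0.014,0,0,0]
    - [0,0,0,0]

```text
clock: 7.38
eef_pos: [630.0, -141.0, 60.1]
tool_rot: [-0.413, 1.531, 0.414]
contact_force: [-0.3, 0.2, -0.5]
opening: 47.6
```

Request:
move_arm:
  rows:
    - [0,0,0,0]
    - [0,0,0,0]
    - [0,0,0,0]
    - [0,0,0,0]
  gripper: 0
  newtons: 40

```text
clock: 7.88
eef_pos: [630.2, -141.0, 60.5]
tool_rot: [-0.414, 1.531, 0.414]
contact_force: [-0.6, 0.9, 4.9]
opening: 31.2
```

Request:
move_arm:
  rows:
    - [-0.1,0,0,0]
    - [-0.2,0,0,0]
    - [-0.2,0,0,0]
    - [0,0,0,0]

```text
clock: 8.38
eef_pos: [632.4, -141.6, 189.4]
tool_rot: [-0.416, 1.525, 0.411]
contact_force: [0.1, 0.1, -0.8]
opening: 30.9
```

```bash
python3 - <<'E'
from h import *
import pickle
st()
f=grab("wrist"); pickle.dump(f,open("f8.pkl","wb")); cv2.imwrite("pics/w8.png",f["color"][:,:,::-1]); crop(f,220,170,420,320,4,"pics/w8c.png",2)
plan([467.4,6.8,125],-3)
E
```

```text
t8.38 [ 632.4 -141.6  189.4] yaw30.2 F [ 0.1  0.1 -0.8] op30.9 tilt [ 0.006 -0.002 -1.   ]
n 4
[[0.062, 0.21, -0.067, 0.185], [0.062, 0.198, -0.097, 0.185], [0.062, 0.182, -0.124, 0.185], [0.062, 0.163, -0.149, 0.185]]
```

View pics/w8.png

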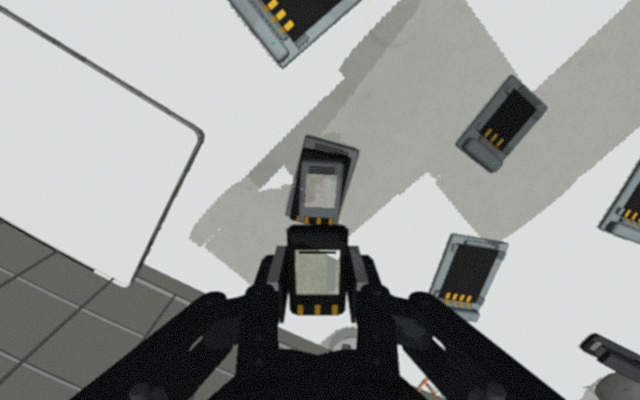

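View pics/w8c.png

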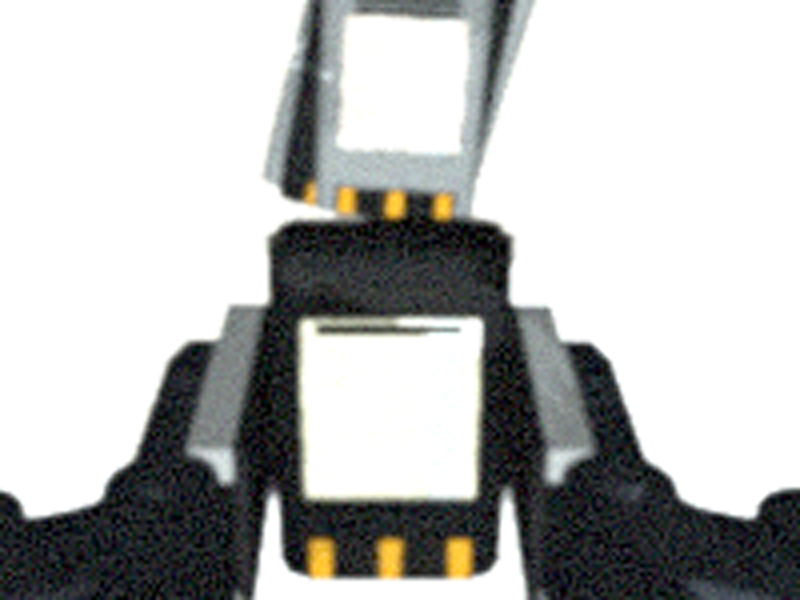

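```bash
cat >> h.py <<'E'
def intool(f,uv,x):
    n=cv2.undistortPoints(np.array(uv,float).reshape(-1,1,2),K(f),D(f)).reshape(-1,2)
    H=f["hand_eye"]; d=np.c_[n,np.ones(len(n))]@H[:3,:3].T; o=H[:3,3]
    return o+d*((x-o[0])/d[:,0])[:,None]
E
python3 - <<'E'
from h import *
import pickle
f=pickle.load(open("f8.pkl","rb"))
w=lambda p:[(220+a/4,170+b/4) for a,b in p]
print(intool(f,w([(290,575),(495,575),(300,498),(480,498),(300,318),(482,318)]),-12.5).round(1))
E
```

```text
[[-12.5 -14.1  25.5]
 [-12.5  14.5  25.5]
 [-12.5 -12.3  12.5]
 [-12.5  12.1  12.5]
 [-12.5 -11.6 -15. ]
 [-12.5  11.5 -15. ]]
```

Request:
move_arm:
  rows:
    - [0.06,0.21,-0.067,0.185]
    - [0.06,0.2,-0.097,0.185]
    - [0.06,0.18,-0.124,0.185]
    - [0.06,0.163,-0.15,0.185]
    - [0,0,0,0]

```text
clock: 9.05
eef_pos: [461.0, 8.8, 123.2]
tool_rot: [0.043, 1.577, -0.042]
contact_force: [1.1, -0.3, -0.0]
opening: 30.7
```

```bash
python3 - <<'E'
from h import *
import pickle
st()
f=grab("wrist"); pickle.dump(f,open("f9.pkl","wb")); cv2.imwrite("pics/w9.png",f["color"][:,:,::-1])
g=grab("scene"); pickle.dump(g,open("g9.pkl","wb"))
crop(g,260,180,340,240,10,"pics/sc9.png",1.8)
E
```

```text
t9.05 [461.    8.8 123.2] yaw-3.1 F [ 1.1 -0.3 -0. ] op30.7 tilt [-0.007  0.001 -1.   ]
```

View pics/w9.png

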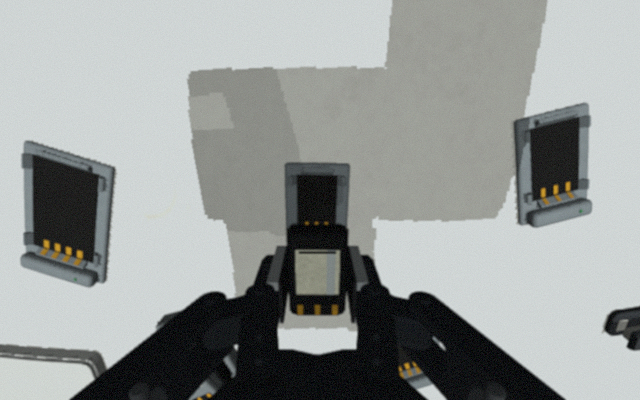

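View pics/sc9.png

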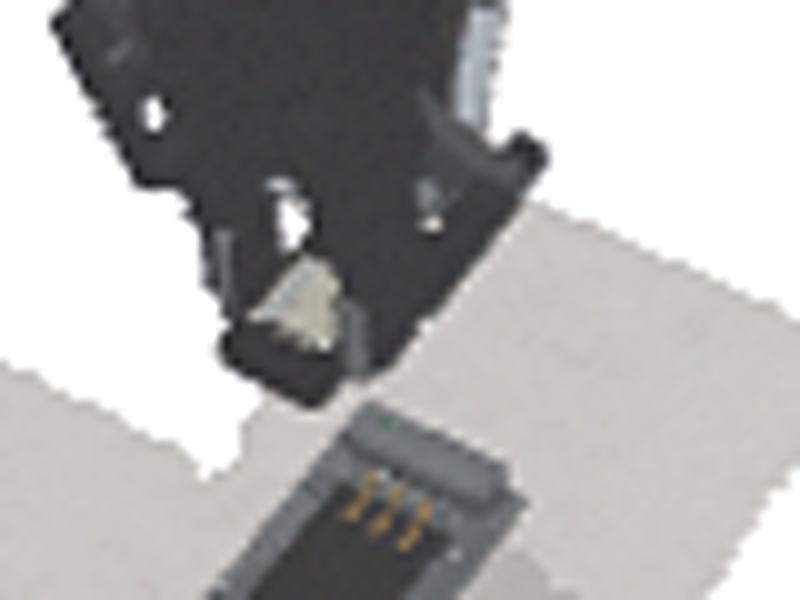

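```bash
python3 - <<'E'
from h import *
import pickle
f=pickle.load(open("f9.pkl","rb"))
crop(f,270,150,370,240,7,"pics/w9c.png",2.5)
E
```

```text
(no output)
```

View pics/w9c.png

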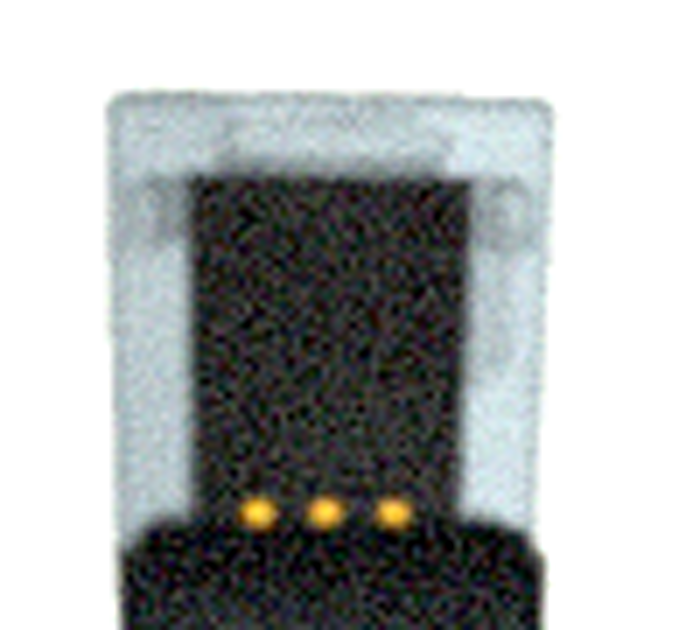

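```bash
python3 - <<'E'
from h import *
import pickle
f=pickle.load(open("f9.pkl","rb")); g=pickle.load(open("g9.pkl","rb"))
w=lambda p:[(270+a/7,150+b/7) for a,b in p]
P=onplane(f,w([(192,178),(468,178),(193,500),(462,500)]),8);print(P.round(1))
u=P[2:].mean(0)-P[:2].mean(0);u/=np.linalg.norm(u);print(np.degrees(np.arctan2(u[1],u[0])))
d=P[1]-P[0];print("w",np.linalg.norm(d),np.degrees(np.arctan2(-d[0],d[1])),np.linalg.norm(P[3]-P[2]))
print("centre",P[:2].mean(0)+u*28.5)
# scene: contact side of floor in sc9
Q=onplane(g,[(260+a/10,180+b/10) for a,b in[(345,490),(450,540)]],8);print("scene contact corners",Q.round(1))
E
```

```text
[[438.   -9.4   8. ]
 [439.9  26.9   8. ]
 [483.8 -12.7   8. ]
 [485.7  24.6   8. ]]
-3.4919397729024197
w 36.32958800835284 -3.053052209491549 37.37014512772044
centre [467.41363259   6.97771206   8.        ]
scene contact corners [[497.1  19.    8. ]
 [495.3 -16.9   8. ]]
```

```bash
python3 - <<'E'
from h import *
plan([468,7,45],-3.1,step=45)
E
```

```text
n 2
[[0.159, -0.0, 0.005, 0.002], [0.159, -0.0, 0.005, 0.002]]
```

Request:
move_arm:
  rows:
    - [0.16,0,0.005,0]
    - [0.16,0,0.005,0]
    - [0,0,0,0]
    - [0,0,0,0]

```text
clock: 9.65
eef_pos: [469.5, 6.3, 46.0]
tool_rot: [0.042, 1.57, -0.042]
contact_force: [0.6, 0.2, -0.3]
opening: 30.9
```

```bash
python3 - <<'E'
from h import *
import pickle
st()
f=grab("wrist"); pickle.dump(f,open("f10.pkl","wb")); 
crop(f,220,170,420,330,4,"pics/w10c.png",2)
g=grab("scene"); crop(g,260,200,340,260,10,"pics/sc10.png",1.8)
g=grab("side"); crop(g,270,185,330,230,10,"pics/sd10.png",1.5)
E
```

```text
t9.65 [469.5   6.3  46. ] yaw-3.1 F [ 0.6  0.2 -0.3] op30.9 tilt [ 0. -0. -1.]
```

View pics/w10c.png

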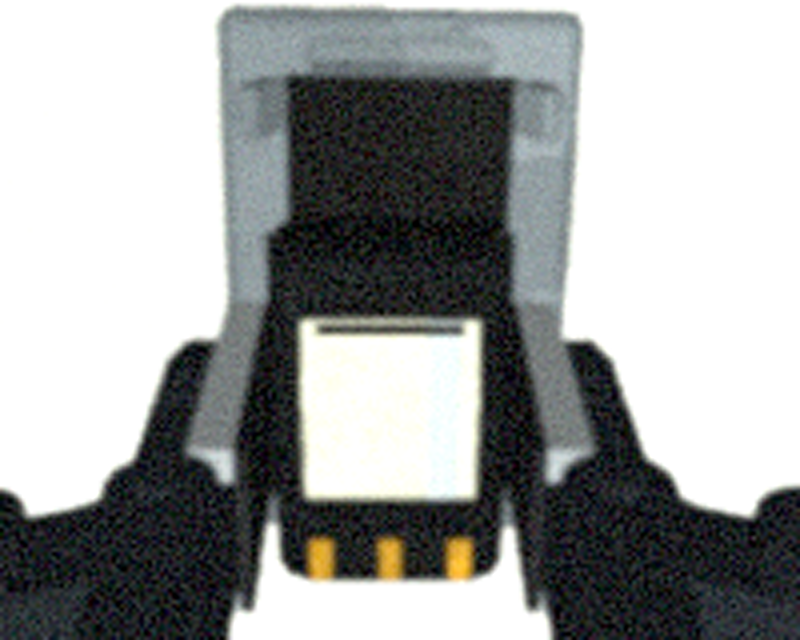

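View pics/sc10.png

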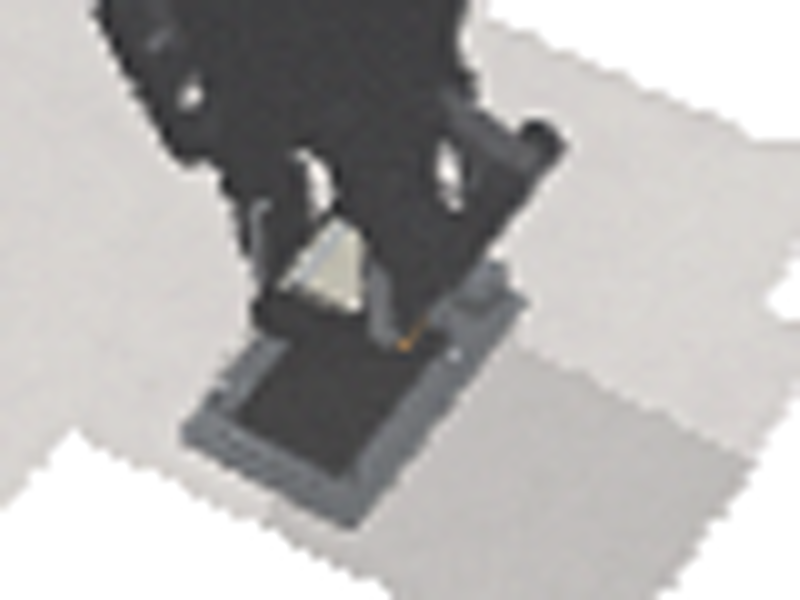

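View pics/sd10.png

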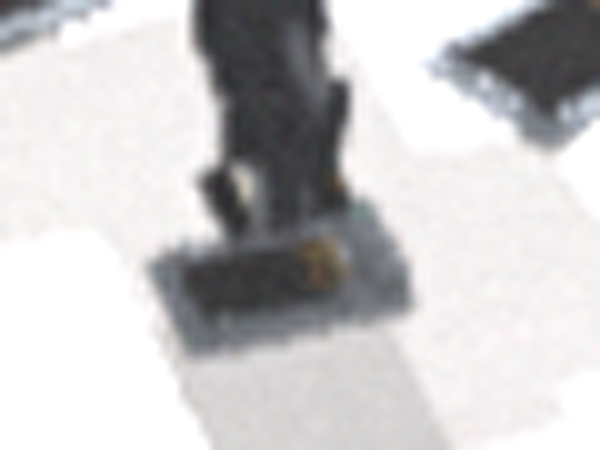

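```bash
python3 - <<'E'
from h import *
import pickle
f=pickle.load(open("f10.pkl","rb"))
w=lambda p:[(220+a/4,170+b/4) for a,b in p]
P=onplane(f,w([(290,78),(513,78),(290,215),(512,215)]),8);print(P.round(1))
Tt=f["T"]@np.linalg.inv(f["hand_eye"])
print((np.c_[P,np.ones(4)]@np.linalg.inv(Tt).T).round(1))
plan([468,7.5,14],-3.1)
E
```

```text
[[437.6  -9.4   8. ]
 [439.5  27.1   8. ]
 [461.9 -11.3   8. ]
 [463.9  26.5   8. ]]
[[ 38.  -17.4 -31.    1. ]
 [ 38.   19.2 -31.1   1. ]
 [ 38.  -18.   -6.6   1. ]
 [ 38.   19.9  -6.6   1. ]]
n 1
[[0.131, 0.003, -0.008, 0.001]]
```

Request:
move_arm:
  rows:
    - [0.07,0.003,-0.008,0]
    - [0.06,0,0,0]
    - [0,0,0,0]
    - [0,0,0,0]

```text
clock: 10.3
eef_pos: [467.1, 7.5, 13.2]
tool_rot: [0.042, 1.57, -0.042]
contact_force: [0.9, 0.2, -0.8]
opening: 31.1
```

Request:
move_arm:
  rows:
    - [0.01,0,0,0]
    - [0.005,0,0,0]
    - [0,0,0,0]

```text
clock: 10.68
eef_pos: [467.1, 7.5, 9.5]
tool_rot: [0.042, 1.57, -0.042]
contact_force: [-2.0, 0.2, 8.5]
opening: 31.1
```

```bash
python3 - <<'E'
from h import *
import pickle
st()
f=grab("wrist"); pickle.dump(f,open("f11.pkl","wb")); 
crop(f,220,170,420,330,4,"pics/w11c.png",2)
E
```

```text
t10.68 [467.1   7.5   9.5] yaw-3.1 F [-2.   0.2  8.5] op31.1 tilt [ 0.001 -0.    -1.   ]
```

View pics/w11c.png

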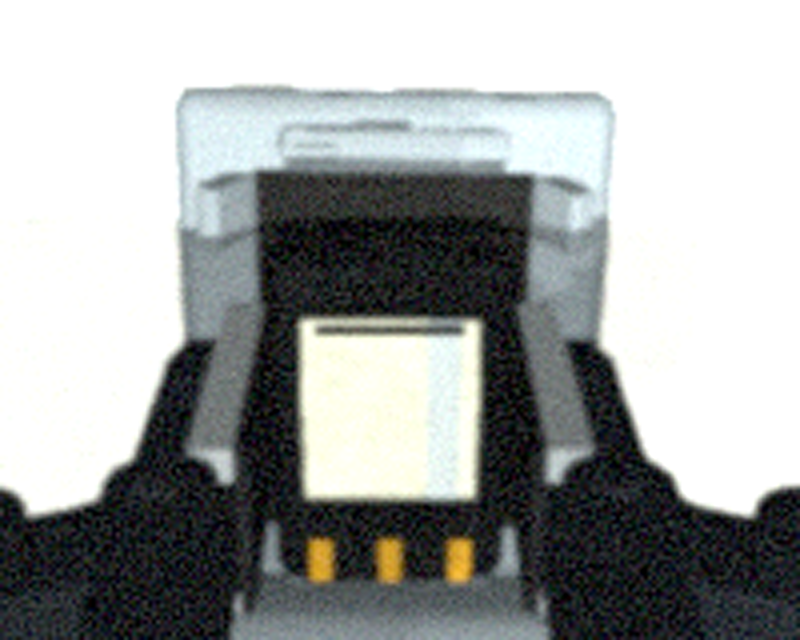

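Request:
move_arm:
  rows:
    - [0,0,0,0]
    - [0,0,0,0]
    - [0,0,0,0]
  gripper: 60

```text
clock: 11.1
eef_pos: [466.8, 7.6, 9.1]
tool_rot: [0.042, 1.571, -0.042]
contact_force: [0.2, 0.8, 0.1]
opening: 51.2
```

Request:
move_arm:
  rows:
    - [-0.1,0,0,0]
    - [-0.2,0,0,0]
    - [-0.2,0,0,0]
    - [0,0,0,0]

```text
clock: 11.6
eef_pos: [468.9, 7.5, 137.3]
tool_rot: [0.042, 1.564, -0.042]
contact_force: [-0.0, -0.2, -0.3]
opening: 51.2
```

```bash
python3 - <<'E'
from h import *
import pickle
st()
f=grab("wrist"); pickle.dump(f,open("f12.pkl","wb")); cv2.imwrite("pics/w12.png",f["color"][:,:,::-1])
crop(f,260,120,380,240,5,"pics/w12c.png",2)
plan([629,-140,150],30)
E
```

```text
t11.60 [468.9   7.5 137.3] yaw-3.1 F [-0.  -0.2 -0.3] op51.2 tilt [ 0.006 -0.    -1.   ]
n 4
[[-0.014, -0.139, 0.169, -0.184], [-0.014, -0.162, 0.147, -0.184], [-0.014, -0.181, 0.122, -0.184], [-0.014, -0.197, 0.095, -0.184]]
```

View pics/w12c.png

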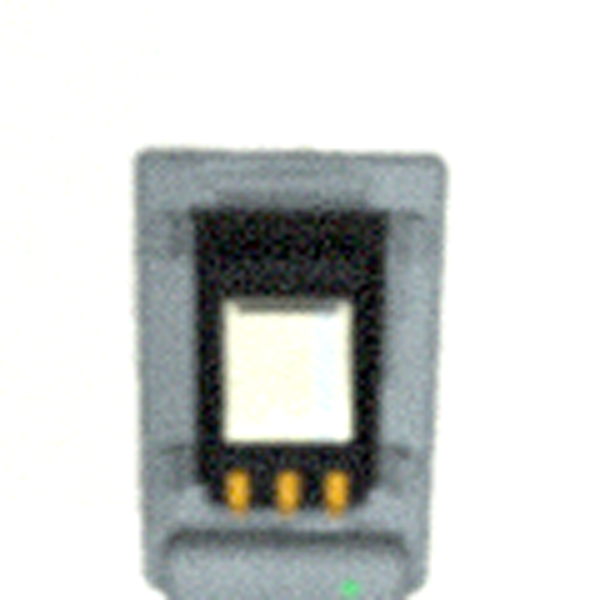

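Request:
move_arm:
  rows:
    - [-0.01,-0.14,0.17,-0.18]
    - [-0.01,-0.16,0.147,-0.18]
    - [-0.01,-0.18,0.122,-0.18]
    - [-0.01,-0.197,0.095,-0.16]
    - [0,0,0,0]
  gripper: 70

```text
clock: 12.28
eef_pos: [629.3, -143.0, 142.3]
tool_rot: [-0.389, 1.536, 0.389]
contact_force: [-0.2, 0.0, -0.1]
opening: 59.9
```

```bash
python3 - <<'E'
from h import *
import pickle
st()
f=grab("wrist"); pickle.dump(f,open("f13.pkl","wb")); cv2.imwrite("pics/w13.png",f["color"][:,:,::-1])
crop(f,260,130,385,275,4.1,"pics/w13c.png",2)
E
```

```text
t12.28 [ 629.3 -143.   142.3] yaw28.4 F [-0.2  0.  -0.1] op59.9 tilt [ 0. -0. -1.]
```

View pics/w13c.png

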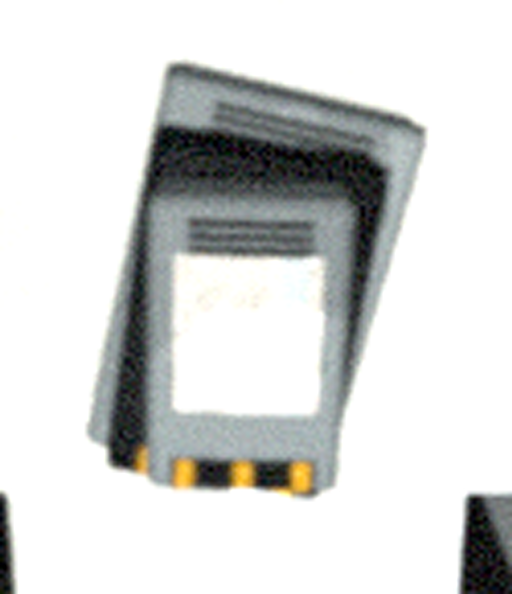

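```bash
cat >> h.py <<'E'
def pose4(f,px,z,L,W):
    """px: back-left, back-right, front-left, front-right (image); returns centre, yaw(deg), residuals"""
    from scipy.optimize import least_squares
    P=onplane(f,px,z)[:,:2]
    def rect(q):
        u=np.array([np.cos(q[2]),np.sin(q[2])]);v=np.array([-u[1],u[0]])
        return np.array([q[:2]-u*L/2-v*W/2,q[:2]-u*L/2+v*W/2,q[:2]+u*L/2-v*W/2,q[:2]+u*L/2+v*W/2])
    q=least_squares(lambda q:(rect(q)-P).ravel(),[*P.mean(0),0.2]).x
    n=np.linalg.norm
    print("centre",q[:2].round(1),"yaw",np.degrees(q[2]).round(1),"wid",n(P[1]-P[0]).round(1),n(P[3]-P[2]).round(1),"len",n(P[2]-P[0]).round(1),n(P[3]-P[1]).round(1))
    return q
E
python3 - <<'E'
from h import *
import pickle
f=pickle.load(open("f13.pkl","rb"))
w=lambda p:[(260+a/4.1,130+b/4.1) for a,b in p]
pose4(f,w([(153,198),(357,205),(152,487),(332,492)]),59,66,42)
pose4(f,w([(175,255),(325,258),(172,412),(318,415)]),59,36,33)
P=onplane(f,w([(150,482),(332,490)]),59);print(P.mean(0)-[33*np.cos(.48),33*np.sin(.48),0])
E
```

```text
centre [ 632.9 -138.3] yaw 26.4 wid 40.3 38.8 len 64.1 64.0
centre [ 630. -140.] yaw 27.1 wid 30.1 30.7 len 34.6 34.6
[ 631.65306926 -139.93730132   59.        ]
```

```bash
python3 - <<'E'
from h import *
plan([632,-139,70],26.8,step=40)
E
```

```text
n 2
[[0.144, -0.0, 0.011, 0.017], [0.144, 0.0, 0.011, 0.017]]
```

Request:
move_arm:
  rows:
    - [0.145,0,0.011,0.017]
    - [0.145,0,0.011,0.017]
    - [0,0,0,0]
    - [0,0,0,0]
  gripper: 65

```text
clock: 12.82
eef_pos: [632.1, -137.5, 72.2]
tool_rot: [-0.368, 1.539, 0.369]
contact_force: [-0.7, -0.5, 0.4]
opening: 55.5
```

```bash
python3 - <<'E'
from h import *
import pickle
st()
f=grab("wrist"); pickle.dump(f,open("f14.pkl","wb"))
crop(f,220,170,420,320,4,"pics/w14c.png",2);st()
E
```

```text
t12.82 [ 632.1 -137.5   72.2] yaw26.9 F [-0.7 -0.5  0.4] op55.5 tilt [-0.  0. -1.]
t12.88 [ 632.6 -137.7   72.8] yaw26.9 F [ 0.7 -0.2  0.5] op55.3 tilt [ 0.001 -0.    -1.   ]
```

View pics/w14c.png

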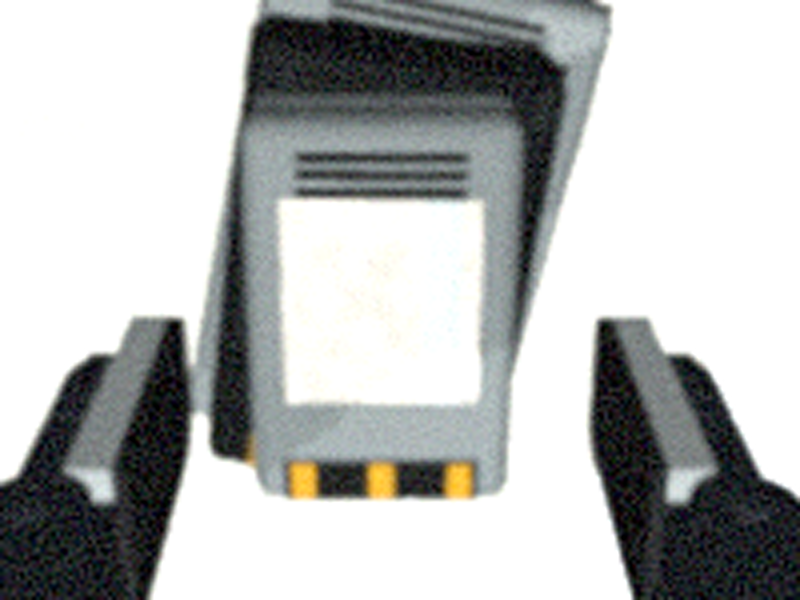

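```bash
python3 - <<'E'
from h import *
import pickle
f=pickle.load(open("f14.pkl","rb"))
w=lambda p:[(220+a/4,170+b/4) for a,b in p]
pose4(f,w([(245,112),(522,115),(256,497),(505,497)]),59,66,42)
Tt=f["T"]@np.linalg.inv(f["hand_eye"])
P=onplane(f,w([(280,200),(482,200),(285,402),(480,402),(256,497),(505,497)]),59)
print((np.c_[P,np.ones(6)]@np.linalg.inv(Tt).T).round(1))
E
```

```text
centre [ 631.9 -139.2] yaw 26.5 wid 39.5 40.4 len 65.9 65.4
[[ 13.2 -16.3 -20.4   1. ]
 [ 13.2  13.2 -20.4   1. ]
 [ 13.2 -16.7  14.    1. ]
 [ 13.2  13.9  13.9   1. ]
 [ 13.2 -21.9  31.9   1. ]
 [ 13.2  18.5  31.9   1. ]]
```

Request:
move_arm:
  rows:
    - [0.05,-0.006,-0.004,0]
    - [0.03,0,0,0]
    - [0,0,0,0]

```text
clock: 13.25
eef_pos: [631.6, -139.6, 50.9]
tool_rot: [-0.368, 1.54, 0.369]
contact_force: [-0.3, -0.8, -0.1]
opening: 55.6
```

Request:
move_arm:
  rows:
    - [0.028,0,0,0]
    - [0,0,0,0]

```text
clock: 13.5
eef_pos: [631.8, -139.6, 44.1]
tool_rot: [-0.368, 1.54, 0.369]
contact_force: [-0.3, -1.3, 0.3]
opening: 55.9
```

Request:
move_arm:
  rows:
    - [0,0,0,0]
    - [0,0,0,0]
    - [0,0,0,0]
    - [0,0,0,0]
  gripper: 0
  newtons: 45

```text
clock: 14.0
eef_pos: [632.2, -139.7, 44.8]
tool_rot: [-0.368, 1.539, 0.368]
contact_force: [-0.4, -0.2, 3.5]
opening: 41.0
```

Grasped (41 mm). Lift and go over charger M.

Request:
move_arm:
  rows:
    - [-0.1,0,0,0]
    - [-0.2,0,0,0]
    - [-0.2,0,0,0]
    - [0,0,0,0]

```text
clock: 14.5
eef_pos: [634.3, -140.2, 173.6]
tool_rot: [-0.37, 1.533, 0.366]
contact_force: [-0.3, -0.5, -1.6]
opening: 41.1
```

```bash
python3 - <<'E'
from h import *
import pickle
st()
f=grab("wrist"); pickle.dump(f,open("f15.pkl","wb"))
crop(f,220,170,420,330,4,"pics/w15c.png",2)
plan([436,234,130],12.6)
E
```

```text
t14.50 [ 634.3 -140.2  173.6] yaw26.9 F [-0.3 -0.5 -1.6] op41.1 tilt [ 0.006 -0.002 -1.   ]
n 8
[[0.021, 0.211, -0.003, 0.04], [0.021, 0.211, -0.01, 0.04], [0.021, 0.211, -0.016, 0.04], [0.021, 0.21, -0.023, 0.04], [0.021, 0.209, -0.03, 0.04]]
[[0.021, 0.208, -0.036, 0.04], [0.021, 0.207, -0.043, 0.04], [0.021, 0.206, -0.049, 0.04]]
```

View pics/w15c.png

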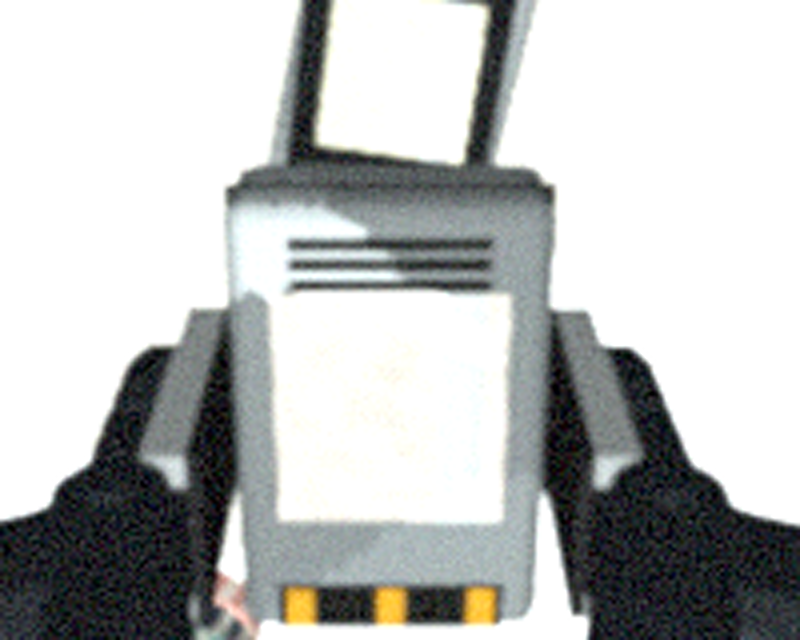

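```bash
python3 - <<'E'
from h import *
import pickle
f=pickle.load(open("f15.pkl","rb"))
w=lambda p:[(220+a/4,170+b/4) for a,b in p]
print(intool(f,w([(250,620),(528,620),(228,190),(552,190)]),-14.2).round(1))
E
```

```text
[[-14.2 -19.8  32. ]
 [-14.2  19.2  32. ]
 [-14.2 -19.8 -33.2]
 [-14.2  19.2 -33.3]]
```

Request:
move_arm:
  rows:
    - [0.02,0.21,-0.003,0.04]
    - [0.02,0.21,-0.01,0.04]
    - [0.02,0.21,-0.016,0.04]
    - [0.02,0.21,-0.023,0.04]
    - [0.02,0.21,-0.03,0.04]

```text
clock: 15.18
eef_pos: [507.4, 94.7, 143.2]
tool_rot: [-0.244, 1.559, 0.244]
contact_force: [0.7, 0.1, -0.9]
opening: 40.8
```

Request:
move_arm:
  rows:
    - [0.02,0.208,-0.036,0.04]
    - [0.02,0.207,-0.043,0.04]
    - [0.02,0.206,-0.05,0.04]
    - [0,0,0,0]
    - [0,0,0,0]

```text
clock: 15.8
eef_pos: [434.6, 233.6, 128.7]
tool_rot: [-0.173, 1.565, 0.172]
contact_force: [-0.1, -0.3, -0.3]
opening: 40.6
```

```bash
python3 - <<'E'
from h import *
import pickle
st()
f=grab("wrist"); pickle.dump(f,open("f16.pkl","wb")); cv2.imwrite("pics/w16.png",f["color"][:,:,::-1])
crop(f,250,120,390,240,5,"pics/w16c.png",1.5)
st()
E
```

```text
t15.80 [434.6 233.6 128.7] yaw12.6 F [-0.1 -0.3 -0.3] op40.6 tilt [-0.001 -0.001 -1.   ]
t15.85 [435.1 233.2 129. ] yaw12.5 F [ 0.9 -0.5 -1.1] op41.2 tilt [-0.001 -0.001 -1.   ]
```

View pics/w16c.png

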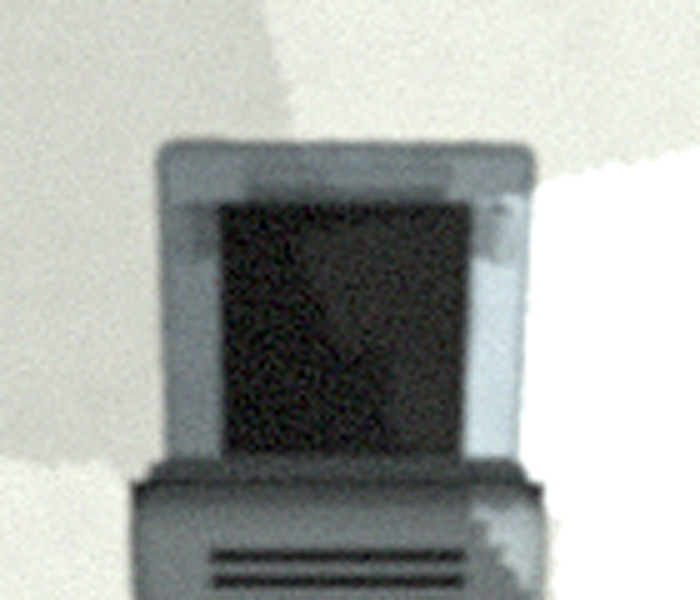

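```bash
cat >> h.py <<'E'
def bay(f,px,L,z=8):
    """px: back-left, back-right, side-left, side-right"""
    P=onplane(f,px,z); n=np.linalg.norm
    u=P[2:].mean(0)-P[:2].mean(0);u/=n(u); d=P[1]-P[0]
    a=np.degrees(np.arctan2(u[1],u[0])); b=np.degrees(np.arctan2(-d[0],d[1]))
    c=P[:2].mean(0)+u*L/2
    Tt=f["T"]@np.linalg.inv(f["hand_eye"])
    print("bay centre",c.round(1),"yaw",a.round(1),b.round(1),"wid",n(d).round(1),n(P[3]-P[2]).round(1),"in tool",(np.linalg.inv(Tt)@np.r_[c,1]).round(1))
E
python3 - <<'E'
from h import *
import pickle
f=pickle.load(open("f16.pkl","rb"))
bay(f,[(250+a/5,120+b/5) for a,b in [(222,203),(470,203),(224,455),(465,455)]],71)
plan([437,234.5,50],12.6,step=45)
E
```

```text
bay centre [435.5 234.7   8. ] yaw 12.4 12.6 wid 45.9 47.3 in tool [120.7   0.9   1.3   1. ]
n 2
[[0.158, 0.002, 0.004, -0.001], [0.158, 0.002, 0.004, -0.001]]
```

Request:
move_arm:
  rows:
    - [0.16,0.007,0.006,0]
    - [0.16,0,0,0]
    - [0,0,0,0]
    - [0,0,0,0]

```text
clock: 16.35
eef_pos: [437.0, 235.4, 50.4]
tool_rot: [-0.17, 1.564, 0.171]
contact_force: [1.0, 0.9, -0.4]
opening: 40.6
```

```bash
python3 - <<'E'
from h import *
import pickle
st()
f=grab("wrist"); pickle.dump(f,open("f17.pkl","wb"))
crop(f,220,150,420,330,4,"pics/w17c.png",1.8)
st()
E
```

```text
t16.35 [437.  235.4  50.4] yaw12.4 F [ 1.   0.9 -0.4] op40.6 tilt [ 0.  0. -1.]
t16.40 [437.3 235.7  50.8] yaw12.5 F [ 0.2 -0.2 -0.8] op40.5 tilt [ 0.001  0.001 -1.   ]
```

View pics/w17c.png

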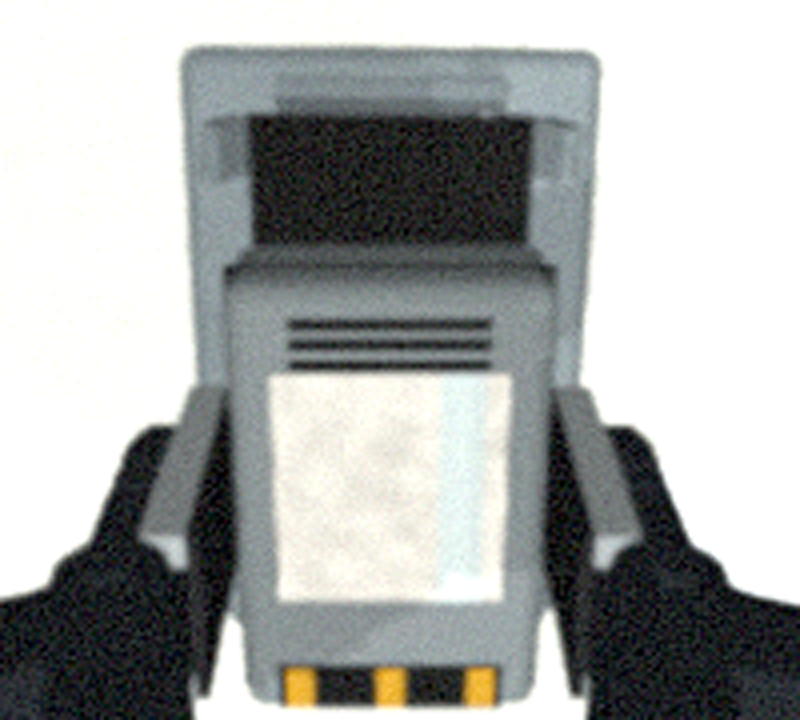

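```bash
python3 - <<'E'
from h import *
import pickle
f=pickle.load(open("f17.pkl","rb"))
bay(f,[(220+a/4,150+b/4) for a,b in [(249,115),(530,117),(254,242),(527,242)]],71)
E
```

```text
bay centre [435.3 234.6   8. ] yaw 12.9 12.1 wid 46.6 47.0 in tool [42.4 -0.4 -1.8  1. ]
```

Request:
move_arm:
  rows:
    - [0.07,0,-0.005,0]
    - [0.07,0,0,0]
    - [0,0,0,0]
    - [0,0,0,0]

```text
clock: 16.9
eef_pos: [435.8, 235.8, 15.8]
tool_rot: [-0.171, 1.563, 0.172]
contact_force: [0.8, -0.9, -1.1]
opening: 40.9
```

Request:
move_arm:
  rows:
    - [0.012,0,0,0]
    - [0.01,0,0,0]
    - [0,0,0,0]

```text
clock: 17.27
eef_pos: [435.6, 235.8, 10.7]
tool_rot: [-0.171, 1.562, 0.172]
contact_force: [-6.2, -3.0, 40.0]
opening: 40.9
```

Request:
move_arm:
  rows:
    - [-0.004,0,0,0]
    - [0,0,0,0]
    - [0,0,0,0]
  gripper: 75

```text
clock: 17.65
eef_pos: [435.1, 235.6, 10.0]
tool_rot: [-0.171, 1.564, 0.171]
contact_force: [-0.2, -0.3, -0.1]
opening: 63.9
```

Request:
move_arm:
  rows:
    - [-0.1,0,0,0]
    - [-0.2,0,0,0]
    - [-0.2,0,0,0]
    - [0,0,0,0]

```text
clock: 18.15
eef_pos: [437.0, 236.5, 138.3]
tool_rot: [-0.17, 1.558, 0.173]
contact_force: [0.5, -0.2, -0.2]
opening: 64.2
```

```bash
python3 - <<'E'
from h import *
import pickle
st()
f=grab("wrist"); pickle.dump(f,open("f18.pkl","wb"))
crop(f,250,110,390,250,4.2,"pics/w18c.png",1.8)
plan([632,-135,150],20)
E
```

```text
t18.15 [437.  236.5 138.3] yaw12.5 F [ 0.5 -0.2 -0.2] op64.2 tilt [ 0.005  0.002 -1.   ]
n 7
[[-0.008, -0.231, 0.063, -0.024], [-0.008, -0.232, 0.059, -0.024], [-0.008, -0.233, 0.055, -0.024], [-0.008, -0.234, 0.05, -0.024], [-0.008, -0.235, 0.046, -0.024]]
[[-0.008, -0.236, 0.042, -0.024], [-0.008, -0.237, 0.037, -0.024]]
```

View pics/w18c.png

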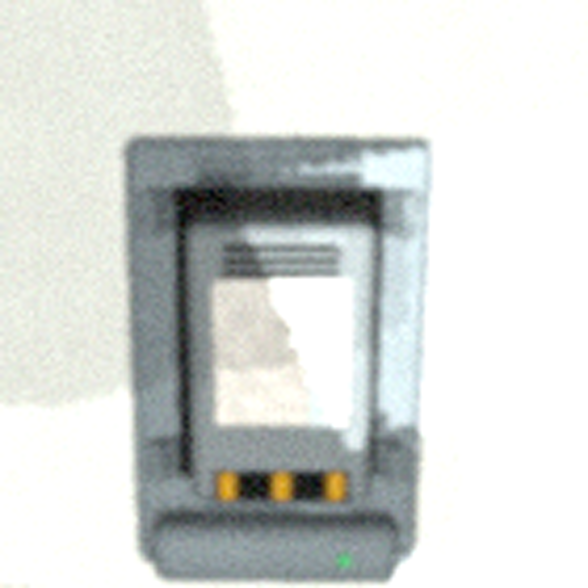

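Request:
move_arm:
  rows:
    - [-0.01,-0.23,0.063,-0.03]
    - [-0.01,-0.23,0.06,-0.03]
    - [-0.01,-0.23,0.055,-0.03]
    - [-0.01,-0.235,0.05,-0.03]
    - [-0.01,-0.235,0.045,-0.03]
  gripper: 80

```text
clock: 18.82
eef_pos: [577.0, -28.3, 146.1]
tool_rot: [-0.264, 1.557, 0.265]
contact_force: [-0.4, 0.8, -0.5]
opening: 68.3
```

Request:
move_arm:
  rows:
    - [-0.01,-0.235,0.035,-0.03]
    - [-0.01,-0.235,0.03,-0.03]
    - [0,0,0,0]
    - [0,0,0,0]

```text
clock: 19.32
eef_pos: [631.3, -131.2, 150.8]
tool_rot: [-0.299, 1.552, 0.301]
contact_force: [-0.6, -0.2, -0.1]
opening: 68.4
```

```bash
python3 - <<'E'
from h import *
import pickle
st()
f=grab("wrist"); pickle.dump(f,open("f19.pkl","wb"));cv2.imwrite("pics/w19.png",f["color"][:,:,::-1])
crop(f,250,130,390,270,4.2,"pics/w19c.png",1.8)
st()
E
```

```text
t19.32 [ 631.3 -131.2  150.8] yaw21.9 F [-0.6 -0.2 -0.1] op68.4 tilt [-0.003  0.001 -1.   ]
t19.38 [ 631.3 -130.6  151.2] yaw22.0 F [ 0.6 -0.3  0.1] op68.5 tilt [-0.003  0.001 -1.   ]
```

View pics/w19c.png

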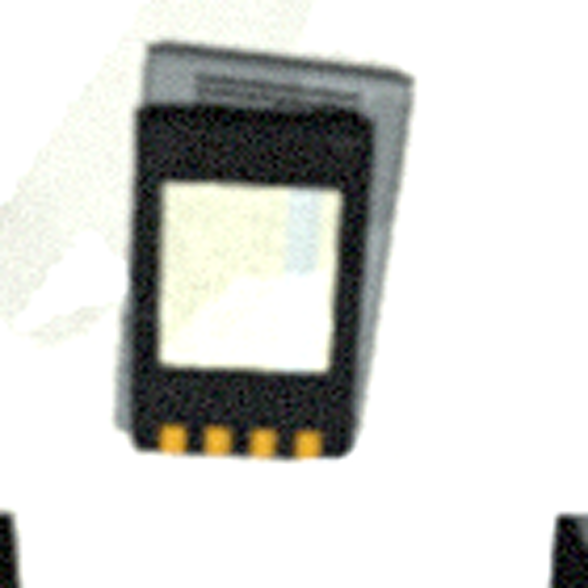

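```bash
python3 - <<'E'
from h import *
import pickle
f=pickle.load(open("f19.pkl","rb"))
w=lambda p:[(250+a/4.2,130+b/4.2) for a,b in p]
q=pose4(f,w([(163,183),(340,192),(158,363),(330,372)]),42,43,42)
P=onplane(f,w([(130,450),(353,458)]),42);print(P,np.linalg.norm(P[1]-P[0])); d=P[1]-P[0]; print("yaw",np.degrees(np.arctan2(-d[0],d[1])))
print("centre",P.mean(0)[:2]-40*np.array([np.cos(q[2]),np.sin(q[2])]))
E
```

```text
centre [ 631.1 -139.9] yaw 19.0 wid 37.9 38.7 len 41.5 41.6
[[ 679.64704019 -149.9797686    42.        ]
 [ 662.33318222 -101.4846444    42.        ]] 51.49317186189591
yaw 19.647715802882406
centre [ 633.16517753 -138.74275578]
```

```bash
python3 - <<'E'
from h import *
plan([632.5,-139,62],19.3,step=45)
E
```

```text
n 2
[[0.178, -0.016, -0.004, 0.03], [0.178, -0.017, -0.004, 0.03]]
```

Request:
move_arm:
  rows:
    - [0.178,-0.016,-0.004,0.03]
    - [0.178,-0.017,-0.004,0.03]
    - [0,0,0,0]
    - [0,0,0,0]

```text
clock: 19.88
eef_pos: [633.9, -139.1, 64.8]
tool_rot: [-0.265, 1.554, 0.265]
contact_force: [0.5, -0.1, 0.7]
opening: 68.3
```

```bash
python3 - <<'E'
from h import *
import pickle
st()
f=grab("wrist"); pickle.dump(f,open("f20.pkl","wb"))
crop(f,220,160,420,320,4,"pics/w20c.png",1.8)
st()
E
```

```text
t19.88 [ 633.9 -139.1   64.8] yaw19.3 F [ 0.5 -0.1  0.7] op68.3 tilt [ 0.001 -0.    -1.   ]
t19.93 [ 634.5 -139.4   65.4] yaw19.3 F [0.3 1.1 0. ] op68.2 tilt [ 0.002 -0.    -1.   ]
```

View pics/w20c.png

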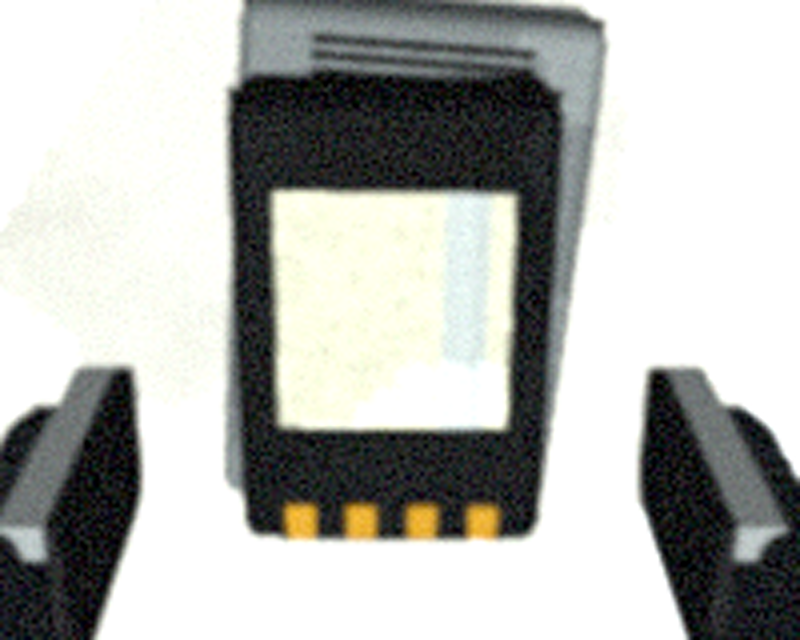

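```bash
python3 - <<'E'
from h import *
import pickle
f=pickle.load(open("f20.pkl","rb"))
w=lambda p:[(220+a/4,160+b/4) for a,b in p]
print(intool(f,w([(245,535),(541,535),(275,430),(510,430)]),22.8).round(1))
E
```

```text
[[ 22.8 -25.4  38.9]
 [ 22.8  25.6  38.9]
 [ 22.8 -19.5  17.9]
 [ 22.8  19.5  17.9]]
```

Request:
move_arm:
  rows:
    - [0.08,0,0,0]
    - [0.04,0,0,0]
    - [0,0,0,0]

```text
clock: 20.3
eef_pos: [632.9, -139.6, 32.8]
tool_rot: [-0.263, 1.556, 0.264]
contact_force: [0.7, 0.9, 0.3]
opening: 68.4
```

Request:
move_arm:
  rows:
    - [0.028,0,0,0]
    - [0,0,0,0]

```text
clock: 20.55
eef_pos: [633.4, -139.8, 26.2]
tool_rot: [-0.264, 1.555, 0.264]
contact_force: [0.3, 0.2, -0.5]
opening: 68.3
```

Request:
move_arm:
  rows:
    - [0,0,0,0]
    - [0,0,0,0]
    - [0,0,0,0]
    - [0,0,0,0]
  gripper: 0
  newtons: 50

```text
clock: 21.05
eef_pos: [633.7, -139.9, 27.1]
tool_rot: [-0.264, 1.554, 0.264]
contact_force: [-1.4, -0.7, 6.5]
opening: 50.6
```

Request:
move_arm:
  rows:
    - [-0.1,0,0,0]
    - [-0.2,0,0,0]
    - [-0.2,0,0,0]
    - [0,0,0,0]

```text
clock: 21.55
eef_pos: [636.0, -140.4, 155.8]
tool_rot: [-0.266, 1.548, 0.261]
contact_force: [-0.9, 0.2, -1.9]
opening: 50.2
```

```bash
python3 - <<'E'
from h import *
import pickle
st()
f=grab("wrist"); pickle.dump(f,open("f21.pkl","wb"))
crop(f,210,150,410,350,3,"pics/w21c.png",1.8)
plan([645,98,135],19.6)
E
```

```text
t21.55 [ 636.  -140.4  155.8] yaw19.3 F [-0.9  0.2 -1.9] op50.2 tilt [ 0.007 -0.002 -1.   ]
n 4
[[0.018, 0.221, 0.088, -0.002], [0.018, 0.221, 0.089, -0.002], [0.018, 0.221, 0.089, -0.002], [0.018, 0.221, 0.089, -0.002]]
```

View pics/w21c.png

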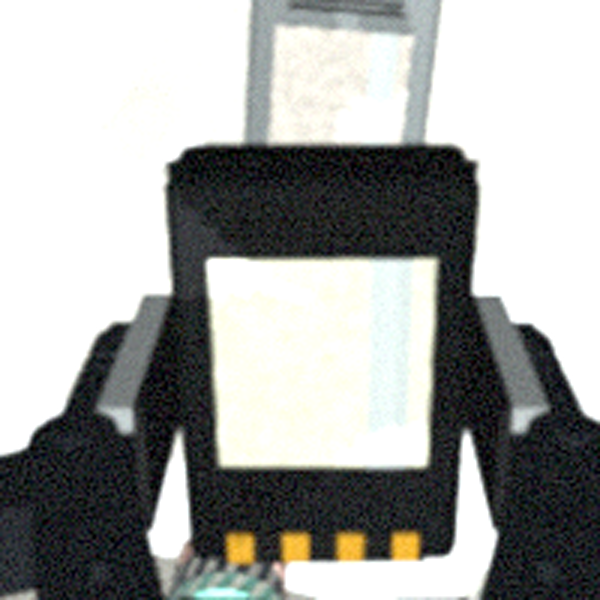

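```bash
python3 - <<'E'
from h import *
import pickle
f=pickle.load(open("f21.pkl","rb")); g=pickle.load(open("g2.pkl","rb"))
w=lambda p:[(210+a/3,150+b/3) for a,b in p]
print(intool(f,w([(195,558),(450,556),(168,165),(477,165)]),-14.9).round(1))
print("glass,tin,figure base",onplane(g,[(342,163),(381,170),(290,145)],0).round(0))
E
```

```text
[[-14.9 -24.6  39.4]
 [-14.9  23.7  38.9]
 [-14.9 -24.8 -39.8]
 [-14.9  23.8 -39.8]]
glass,tin,figure base [[ 820.   15.    0.]
 [ 850. -115.    0.]
 [ 818.  218.   -0.]]
```

Request:
move_arm:
  rows:
    - [0.018,0.22,0.088,0]
    - [0.018,0.22,0.088,0]
    - [0.018,0.22,0.088,0]
    - [0.018,0.22,0.088,0]
    - [0,0,0,0]

```text
clock: 22.22
eef_pos: [642.7, 101.0, 131.5]
tool_rot: [-0.267, 1.557, 0.268]
contact_force: [-0.8, 0.5, -2.2]
opening: 50.6
```

```bash
python3 - <<'E'
from h import *
import pickle
st()
f=grab("wrist"); pickle.dump(f,open("f22.pkl","wb"))
crop(f,230,110,410,250,4,"pics/w22c.png",1.8)
st()
E
```

```text
t22.23 [642.7 101.  131.5] yaw19.5 F [-0.8  0.5 -2.2] op50.6 tilt [-0.003  0.    -1.   ]
t22.27 [642.9  98.9 131.7] yaw19.4 F [-0.2 -0.8 -2.2] op50.6 tilt [-0.003 -0.    -1.   ]
```

View pics/w22c.png

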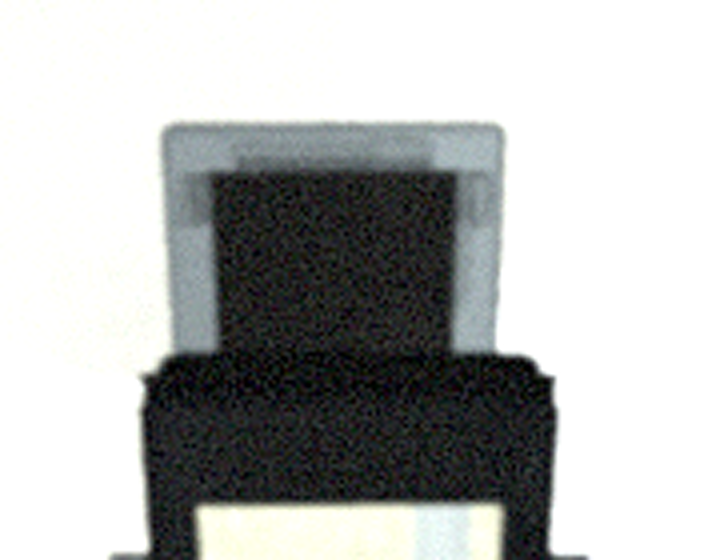

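```bash
python3 - <<'E'
from h import *
import pickle
f=pickle.load(open("f22.pkl","rb"))
bay(f,[(230+a/4,110+b/4) for a,b in [(213,172),(457,172),(219,350),(453,350)]],85)
plan([646,99,48],19.6,step=45)
E
```

```text
bay centre [645.1  98.    8. ] yaw 19.6 19.5 wid 56.6 57.1 in tool [123.5  -3.7   1.6   1. ]
n 2
[[0.167, -0.002, 0.006, -0.002], [0.167, -0.002, 0.006, -0.002]]
```

Request:
move_arm:
  rows:
    - [0.167,-0.002,0.005,0]
    - [0.167,-0.002,0.005,0]
    - [0,0,0,0]
    - [0,0,0,0]

```text
clock: 22.78
eef_pos: [647.2, 96.1, 50.9]
tool_rot: [-0.263, 1.554, 0.263]
contact_force: [-0.0, -0.3, -0.5]
opening: 50.6
```

```bash
python3 - <<'E'
from h import *
import pickle
st()
f=grab("wrist"); pickle.dump(f,open("f23.pkl","wb"))
crop(f,220,130,420,290,4,"pics/w23c.png",1.8)
st()
E
```

```text
t22.77 [647.2  96.1  50.9] yaw19.2 F [-0.  -0.3 -0.5] op50.6 tilt [ 0. -0. -1.]
t22.82 [647.7  96.3  51.5] yaw19.2 F [-0.2  0.1 -0.8] op50.4 tilt [ 0.002  0.    -1.   ]
```

View pics/w23c.png

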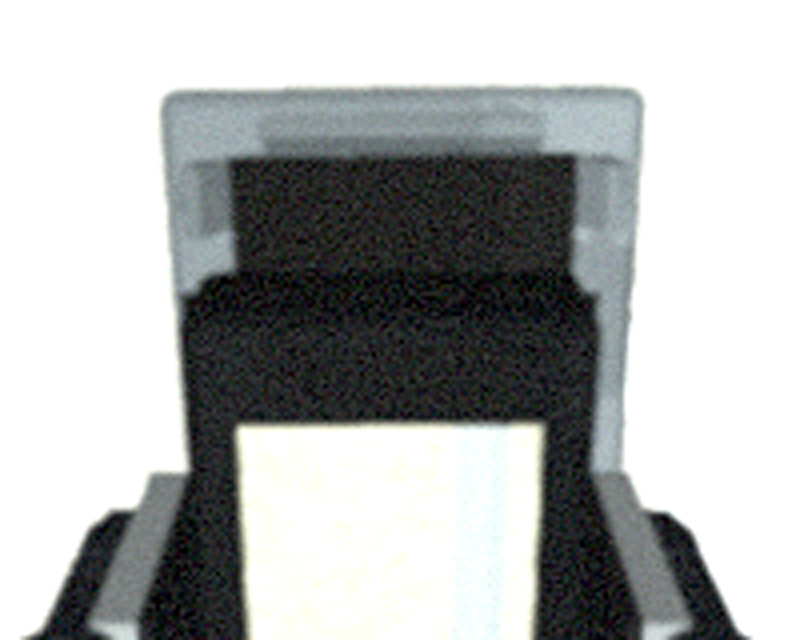

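```bash
python3 - <<'E'
from h import *
import pickle
f=pickle.load(open("f23.pkl","rb"))
bay(f,[(220+a/4,130+b/4) for a,b in [(231,157),(577,157),(234,270),(574,270)]],85)
E
```

```text
bay centre [645.2  97.6   8. ] yaw 19.5 19.3 wid 56.9 57.8 in tool [42.9  2.1 -1.4  1. ]
```

Request:
move_arm:
  rows:
    - [0.07,0.01,-0.005,0]
    - [0.066,0,0,0]
    - [0,0,0,0]
    - [0,0,0,0]

```text
clock: 23.32
eef_pos: [644.7, 98.8, 16.0]
tool_rot: [-0.264, 1.555, 0.264]
contact_force: [-1.0, 0.8, -0.8]
opening: 50.7
```

Request:
move_arm:
  rows:
    - [0.008,0,0,0]
    - [0.008,0,0,0]
    - [0,0,0,0]

```text
clock: 23.7
eef_pos: [645.1, 98.8, 13.1]
tool_rot: [-0.264, 1.554, 0.264]
contact_force: [-3.2, 0.1, 11.9]
opening: 50.8
```

Seated at the expected height (13.1). Release and check.

Request:
move_arm:
  rows:
    - [0,0,0,0]
    - [0,0,0,0]
    - [0,0,0,0]
  gripper: 85

```text
clock: 24.08
eef_pos: [644.8, 98.7, 12.0]
tool_rot: [-0.264, 1.555, 0.264]
contact_force: [0.7, -0.6, -0.2]
opening: 72.4
```

Request:
move_arm:
  rows:
    - [-0.1,0,0,0]
    - [-0.2,0,0,0]
    - [-0.2,0,0,0]
    - [0,0,0,0]

```text
clock: 24.58
eef_pos: [647.3, 99.0, 141.2]
tool_rot: [-0.264, 1.548, 0.263]
contact_force: [0.3, -0.2, -0.7]
opening: 72.9
```

```bash
python3 - <<'E'
from h import *
import pickle
st()
f=grab("wrist"); pickle.dump(f,open("f24.pkl","wb"))
crop(f,240,110,400,260,4,"pics/w24c.png",1.8)
plan([630,-140,140],14)
E
```

```text
t24.57 [647.3  99.  141.2] yaw19.3 F [ 0.3 -0.2 -0.7] op72.9 tilt [ 0.007  0.001 -1.   ]
n 4
[[-0.001, -0.22, -0.094, 0.029], [-0.001, -0.222, -0.089, 0.029], [-0.001, -0.224, -0.084, 0.029], [-0.001, -0.226, -0.078, 0.029]]
```

View pics/w24c.png

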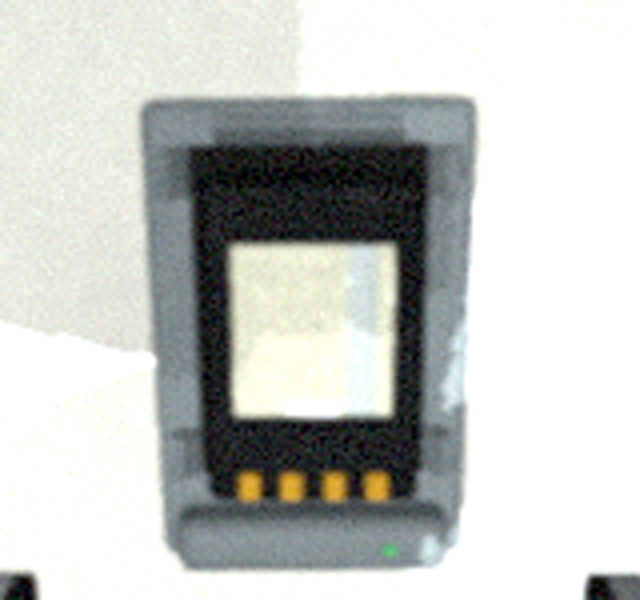

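L is seated, LED lit. Now XL.

Request:
move_arm:
  rows:
    - [0,-0.22,-0.094,0.03]
    - [0,-0.222,-0.089,0.03]
    - [0,-0.224,-0.084,0.03]
    - [0,-0.226,-0.078,0.03]
    - [0,0,0,0]
  gripper: 100

```text
clock: 25.25
eef_pos: [627.2, -143.8, 135.4]
tool_rot: [-0.186, 1.565, 0.186]
contact_force: [0.2, 1.6, -0.3]
opening: 85.7
```

Request:
move_arm:
  rows:
    - [0,0,0,0]

```text
clock: 25.38
eef_pos: [627.6, -139.7, 135.8]
tool_rot: [-0.189, 1.564, 0.19]
contact_force: [0.1, 0.2, 0.2]
opening: 85.4
```

```bash
python3 - <<'E'
from h import *
import pickle
st()
f=grab("wrist"); pickle.dump(f,open("f25.pkl","wb"))
crop(f,240,110,400,260,4,"pics/w25c.png",1.8)
st()
E
```

```text
t25.38 [ 627.6 -139.7  135.8] yaw13.8 F [0.1 0.2 0.2] op85.4 tilt [-0.002  0.001 -1.   ]
t25.43 [ 627.9 -139.   136.1] yaw13.9 F [0.4 0.2 0.5] op85.5 tilt [-0.002  0.001 -1.   ]
```

View pics/w25c.png

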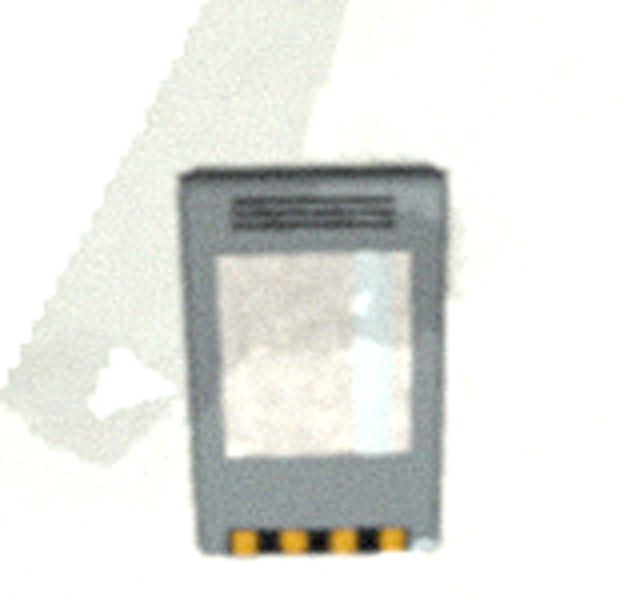

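```bash
python3 - <<'E'
from h import *
import pickle
f=pickle.load(open("f25.pkl","rb"))
w=lambda p:[(240+a/4,110+b/4) for a,b in p]
q=pose4(f,w([(182,180),(446,178),(199,550),(440,553)]),22,96,62)
pose4(f,w([(217,254),(411,254),(226,456),(410,455)]),22,54,50)
plan([q[0],q[1],50],np.degrees(q[2]),step=45)
E
```

```text
centre [ 632.8 -137.1] yaw 14.5 wid 59.1 60.4 len 92.8 94.2
centre [ 628.5 -138.4] yaw 14.6 wid 44.3 44.7 len 50.2 50.0
n 2
[[0.172, 0.001, 0.01, -0.006], [0.172, 0.001, 0.01, -0.006]]
```

Request:
move_arm:
  rows:
    - [0.172,0.001,0.01,-0.006]
    - [0.172,0.001,0.01,-0.006]
    - [0,0,0,0]
    - [0,0,0,0]

```text
clock: 25.92
eef_pos: [633.8, -137.4, 52.1]
tool_rot: [-0.198, 1.561, 0.198]
contact_force: [-0.1, -1.0, 1.5]
opening: 85.3
```

```bash
python3 - <<'E'
from h import *
import pickle
st()
f=grab("wrist"); pickle.dump(f,open("f26.pkl","wb"))
crop(f,210,150,410,330,4,"pics/w26c.png",1.6)
st()
E
```

```text
t25.93 [ 633.8 -137.4   52.1] yaw14.5 F [-0.1 -1.   1.5] op85.3 tilt [ 0.001 -0.    -1.   ]
t25.98 [ 634.2 -137.8   52.8] yaw14.4 F [0.3 1.1 0.4] op85.5 tilt [ 0.002 -0.    -1.   ]
```

View pics/w26c.png

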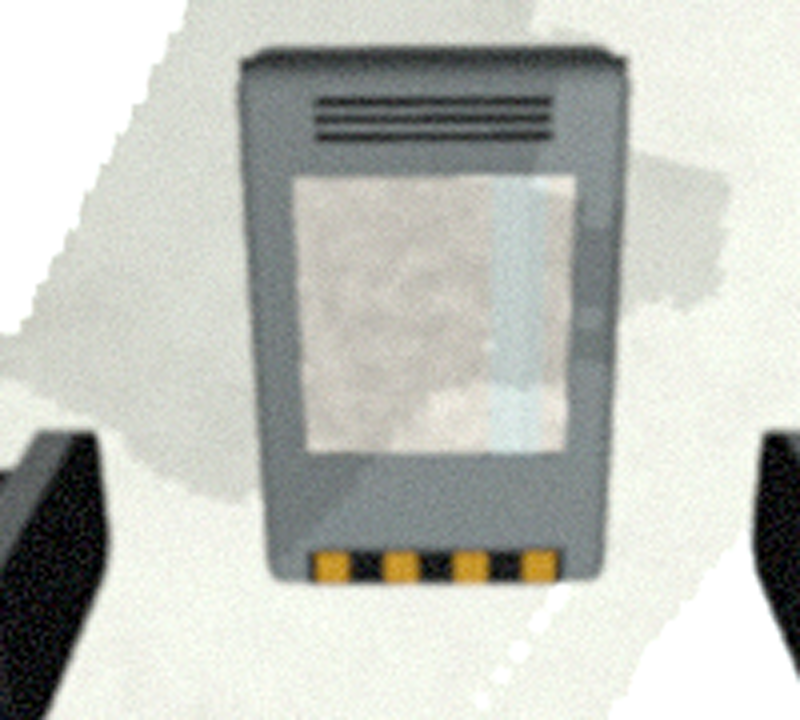

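```bash
python3 - <<'E'
from h import *
import pickle
f=pickle.load(open("f26.pkl","rb"))
w=lambda p:[(210+a/4,150+b/4) for a,b in p]
print(intool(f,w([(266,580),(605,580),(240,65),(628,65)]),30.1).round(1))
E
```

```text
[[ 30.1 -30.1  45.6]
 [ 30.1  31.1  45.6]
 [ 30.1 -29.6 -48.6]
 [ 30.1  29.6 -48.6]]
```

Request:
move_arm:
  rows:
    - [0.1,0.001,-0.009,0]
    - [0.07,0,0,0]
    - [0,0,0,0]

```text
clock: 26.35
eef_pos: [630.6, -138.3, 8.3]
tool_rot: [-0.197, 1.563, 0.198]
contact_force: [0.1, -0.3, -0.4]
opening: 85.5
```

Request:
move_arm:
  rows:
    - [0.025,0,0,0]
    - [0,0,0,0]

```text
clock: 26.6
eef_pos: [631.1, -138.5, 2.5]
tool_rot: [-0.197, 1.562, 0.197]
contact_force: [-0.5, 0.3, -0.6]
opening: 85.4
```

Request:
move_arm:
  rows:
    - [0.008,0,0,0]
    - [0,0,0,0]
    - [0,0,0,0]
  gripper: 0
  newtons: 60

```text
clock: 26.98
eef_pos: [631.0, -138.6, 0.7]
tool_rot: [-0.197, 1.562, 0.197]
contact_force: [-0.7, 0.3, 5.6]
opening: 61.2
```

Request:
move_arm:
  rows:
    - [0,0,0,0]
    - [0,0,0,0]

```text
clock: 27.22
eef_pos: [631.0, -138.6, 0.8]
tool_rot: [-0.197, 1.562, 0.197]
contact_force: [-1.3, 0.6, 6.0]
opening: 60.7
```

Request:
move_arm:
  rows:
    - [-0.1,0,0,0]
    - [-0.2,0,0,0]
    - [-0.2,0,0,0]
    - [0,0,0,0]

```text
clock: 27.72
eef_pos: [633.3, -139.1, 129.4]
tool_rot: [-0.199, 1.556, 0.195]
contact_force: [0.3, -0.4, -2.3]
opening: 60.6
```

```bash
python3 - <<'E'
from h import *
import pickle
st()
f=grab("wrist"); pickle.dump(f,open("f27.pkl","wb"))
crop(f,200,150,430,380,2.6,"pics/w27c.png",1.6)
plan([461,-248.6,130],-19)
g=pickle.load(open("g2.pkl","rb"));print("mouse",onplane(g,[(456,280),(445,305),(468,290),(453,318)],10).round(0))
E
```

```text
t27.73 [ 633.3 -139.1  129.4] yaw14.4 F [ 0.3 -0.4 -2.3] op60.6 tilt [ 0.006 -0.002 -1.   ]
n 4
[[-0.003, -0.064, -0.193, 0.186], [-0.003, -0.091, -0.182, 0.186], [-0.003, -0.117, -0.166, 0.186], [-0.003, -0.14, -0.148, 0.186]]
mouse [[ 545. -448.   10.]
 [ 460. -442.   10.]
 [ 530. -484.   10.]
 [ 435. -470.   10.]]
```

View pics/w27c.png

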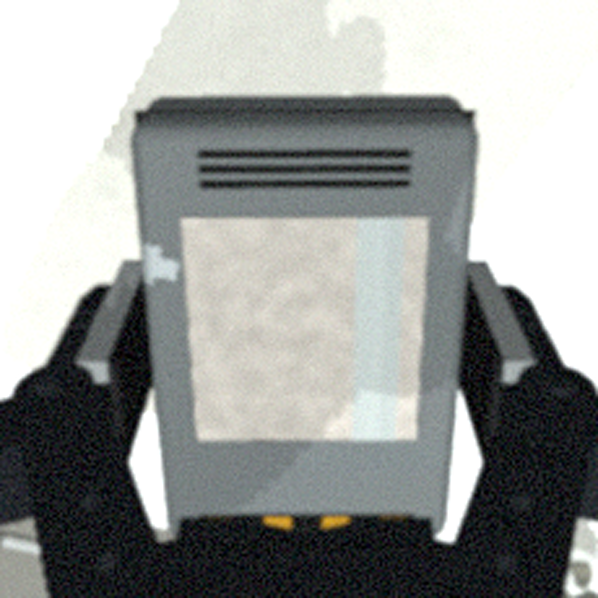

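```bash
python3 - <<'E'
from h import *
import pickle
f=pickle.load(open("f27.pkl","rb"))
w=lambda p:[(200+a/2.6,150+b/2.6) for a,b in p]
print(intool(f,w([(134,115),(477,115),(180,219),(430,219),(197,440),(417,440)]),-21.2).round(1))
E
```

```text
[[-21.2 -29.9 -47.1]
 [-21.2  28.6 -47.1]
 [-21.2 -23.1 -27.6]
 [-21.2  21.6 -27.6]
 [-21.2 -22.5  21.9]
 [-21.2  22.   21.8]]
```

Request:
move_arm:
  rows:
    - [0,-0.064,-0.193,0.186]
    - [0,-0.09,-0.182,0.186]
    - [0,-0.117,-0.166,0.186]
    - [0,-0.14,-0.148,0.186]
    - [0,0,0,0]

```text
clock: 28.4
eef_pos: [456.0, -248.8, 123.9]
tool_rot: [0.266, 1.558, -0.264]
contact_force: [1.6, -0.2, -2.6]
opening: 60.4
```

Request:
move_arm:
  rows:
    - [0,0,0,0]

```text
clock: 28.52
eef_pos: [459.5, -248.1, 124.5]
tool_rot: [0.262, 1.556, -0.261]
contact_force: [1.1, 0.3, -2.3]
opening: 60.7
```

```bash
python3 - <<'E'
from h import *
import pickle
st()
f=grab("wrist"); pickle.dump(f,open("f28.pkl","wb"))
crop(f,220,100,420,250,4,"pics/w28c.png",1.8)
st()
E
```

```text
t28.52 [ 459.5 -248.1  124.5] yaw-19.1 F [ 1.1  0.3 -2.3] op60.7 tilt [-0.001  0.001 -1.   ]
t28.57 [ 460.  -247.9  124.7] yaw-19.0 F [ 1.1  0.4 -1.6] op60.6 tilt [-0.001  0.    -1.   ]
```

View pics/w28c.png

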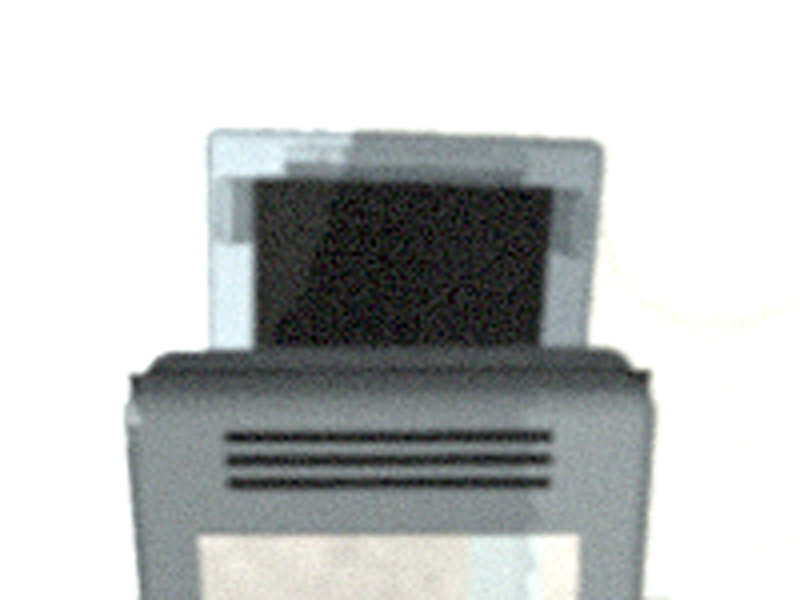

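```bash
python3 - <<'E'
from h import *
import pickle
f=pickle.load(open("f28.pkl","rb"))
bay(f,[(220+a/4,100+b/4) for a,b in [(254,181),(553,188),(256,345),(541,345)]],101)
plan([461,-248,48],-20.5,step=45)
E
```

```text
bay centre [ 462.4 -248.6    8. ] yaw -20.7 -20.4 wid 67.1 66.8 in tool [116.5   0.4   3.    1. ]
n 2
[[0.153, 0.0, 0.002, 0.016], [0.153, 0.0, 0.002, 0.016]]
```

Request:
move_arm:
  rows:
    - [0.153,0.003,0.009,0.017]
    - [0.153,0,0,0.017]
    - [0,0,0,0]
    - [0,0,0,0]

```text
clock: 29.08
eef_pos: [462.9, -248.0, 49.5]
tool_rot: [0.281, 1.552, -0.281]
contact_force: [0.1, -0.1, -0.7]
opening: 60.1
```

```bash
python3 - <<'E'
from h import *
import pickle
st()
f=grab("wrist"); pickle.dump(f,open("f29.pkl","wb"))
crop(f,210,110,430,275,3.6,"pics/w29c.png",1.8)
st()
E
```

```text
t29.07 [ 462.9 -248.    49.5] yaw-20.5 F [ 0.1 -0.1 -0.7] op60.1 tilt [ 0. -0. -1.]
t29.12 [ 463.1 -248.4   50. ] yaw-20.5 F [ 0.1 -0.8 -2. ] op60.1 tilt [ 0.001 -0.001 -1.   ]
```

View pics/w29c.png

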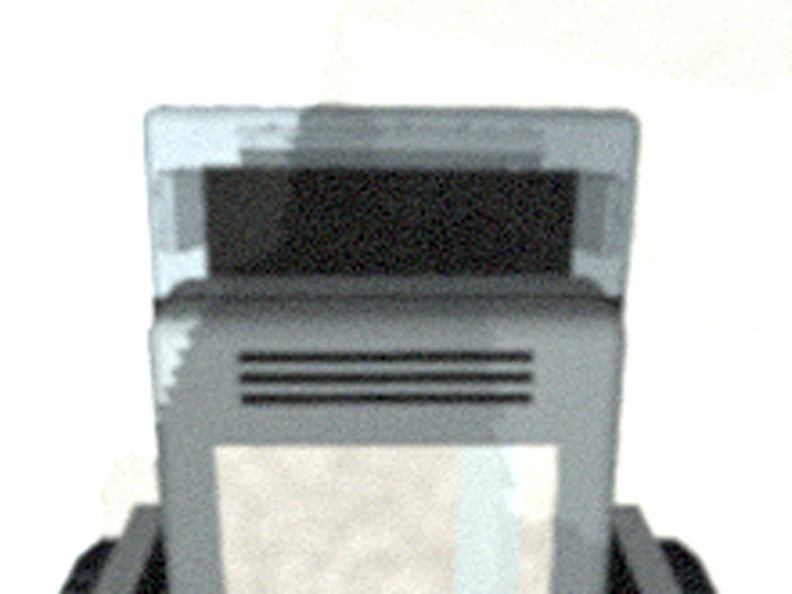

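```bash
python3 - <<'E'
from h import *
import pickle
f=pickle.load(open("f29.pkl","rb"))
bay(f,[(210+a/3.6,110+b/3.6) for a,b in [(203,169),(577,169),(206,273),(572,273)]],101)
E
```

```text
bay centre [ 461.6 -248.8    8. ] yaw -21.0 -20.5 wid 66.9 67.7 in tool [41.5 -1.2 -1.   1. ]
```

Request:
move_arm:
  rows:
    - [0.08,-0.001,-0.006,0]
    - [0.066,0,0,0]
    - [0,0,0,0]
    - [0,0,0,0]

```text
clock: 29.62
eef_pos: [461.0, -248.1, 12.9]
tool_rot: [0.282, 1.552, -0.282]
contact_force: [-0.7, 0.7, -1.7]
opening: 60.6
```

Request:
move_arm:
  rows:
    - [0.008,0,0,0]
    - [0.008,0,0,0]
    - [0,0,0,0]

```text
clock: 30.0
eef_pos: [460.9, -248.1, 8.8]
tool_rot: [0.282, 1.552, -0.282]
contact_force: [-1.2, -1.1, 6.0]
opening: 60.4
```

Request:
move_arm:
  rows:
    - [0,0,0,0]
    - [0,0,0,0]
    - [0,0,0,0]
  gripper: 100

```text
clock: 30.38
eef_pos: [460.7, -247.9, 8.3]
tool_rot: [0.282, 1.552, -0.282]
contact_force: [0.3, -0.2, 0.3]
opening: 85.5
```

Request:
move_arm:
  rows:
    - [-0.1,0,0,0]
    - [-0.2,0,0,0]
    - [-0.2,0,0,0]
    - [-0.2,0,0,0]
    - [0,0,0,0]

```text
clock: 31.0
eef_pos: [462.5, -249.0, 187.0]
tool_rot: [0.28, 1.546, -0.284]
contact_force: [-0.8, 0.3, 0.5]
opening: 85.5
```

```bash
python3 - <<'E'
from h import *
import pickle
st()
f=grab("wrist"); pickle.dump(f,open("f30.pkl","wb"))
crop(f,230,90,410,230,4,"pics/w30c.png",1.8)
g=grab("scene"); crop(g,190,160,350,260,5,"pics/sc30.png",1.6)
s=grab("side"); crop(s,240,160,400,280,5,"pics/sd30.png",1.2)
cv2.imwrite("pics/scene30.png",g["color"][:,:,::-1])
E
```

```text
t31.00 [ 462.5 -249.   187. ] yaw-20.6 F [-0.8  0.3  0.5] op85.5 tilt [ 0.006 -0.003 -1.   ]
```

View pics/w30c.png

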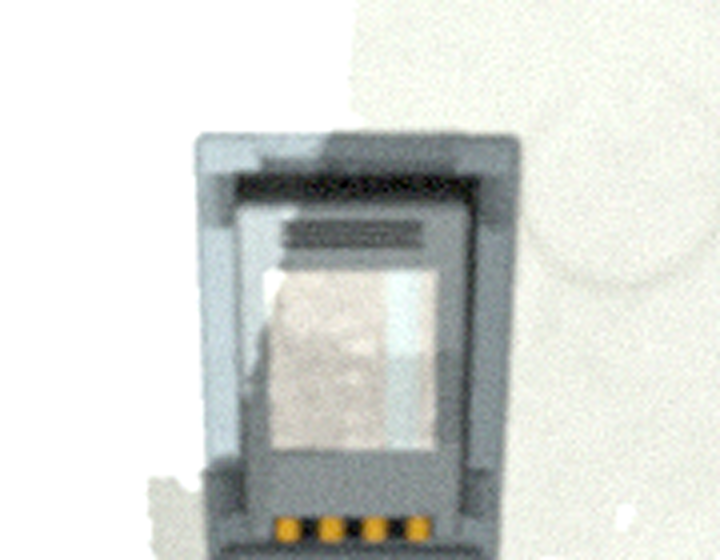

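View pics/sc30.png

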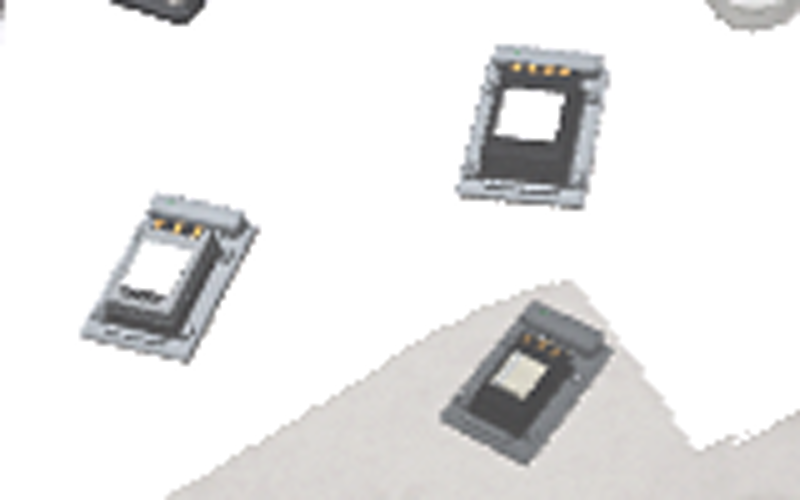

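View pics/sd30.png

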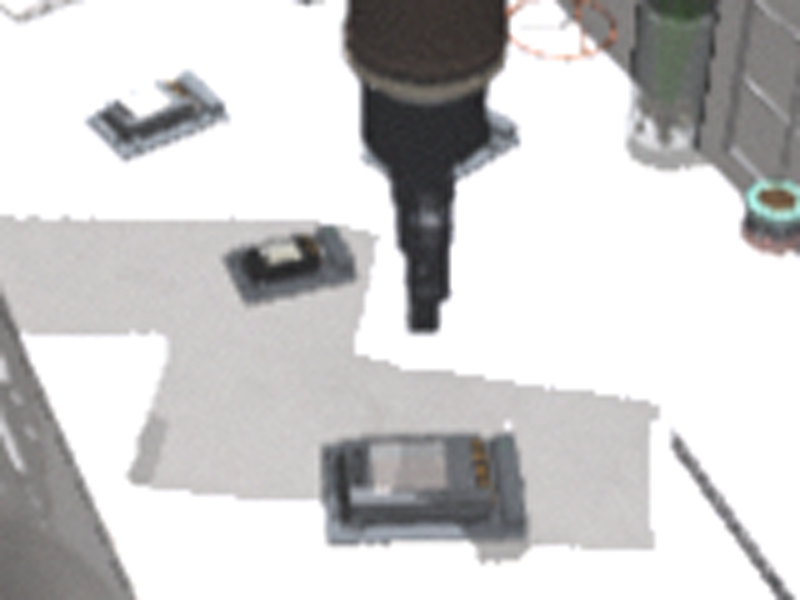

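View pics/scene30.png

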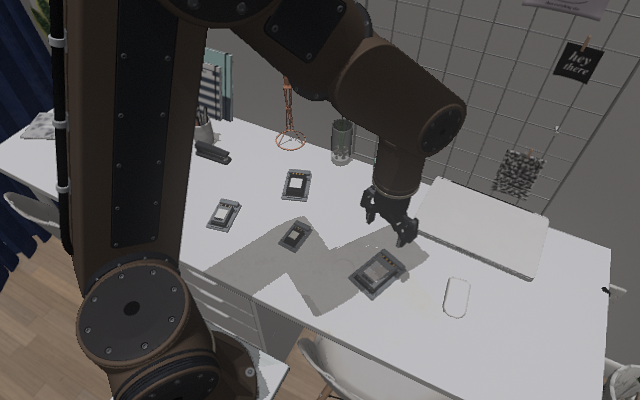

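```bash
python3 - <<'E'
from h import *
g=grab("scene"); s=grab("side"); f=grab("wrist")
B={"M":(435.4,235.2,12.5,66,42,17),"S":(467,7.3,-3.1,52,32,14),"L":(645,98,19.4,80,52,20),"XL":(461,-248.3,-20.6,96,62,22)}
out=[]
for im,boxes in ((g,{"M":(200,190,260,235),"XL":(340,240,420,300)}),(s,{"M":(250,165,295,199),"XL":(290,235,360,287)})):
    for n,(x0,y0,x1,y1) in boxes.items():
        k=400/(x1-x0); c=np.clip(im["color"][y0:y1,x0:x1,::-1]*1.5,0,255).astype(np.uint8)
        c=cv2.resize(c,(400,300),interpolation=cv2.INTER_CUBIC)
        x,y,a,L,W,H=B[n]; a=np.radians(a);u=np.array([np.cos(a),np.sin(a)]);v=np.array([-u[1],u[0]])
        P=[np.r_[np.array([x,y])+i*u*L/2+j*v*W/2,8+H] for i,j in((1,1),(1,-1),(-1,-1),(-1,1))]
        q=((proj(im,P)-[x0,y0])*[400/(x1-x0),300/(y1-y0)]).round().astype(np.int32)
        cv2.polylines(c,[q],True,(0,0,255),1); out.append(c)
cv2.imwrite("pics/chk.png",np.vstack([np.hstack(out[:2]),np.hstack(out[2:])]))
crop(f,230,90,410,260,3.5,"pics/w31c.png",1.6)
E
```

```text
(no output)
```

View pics/chk.png

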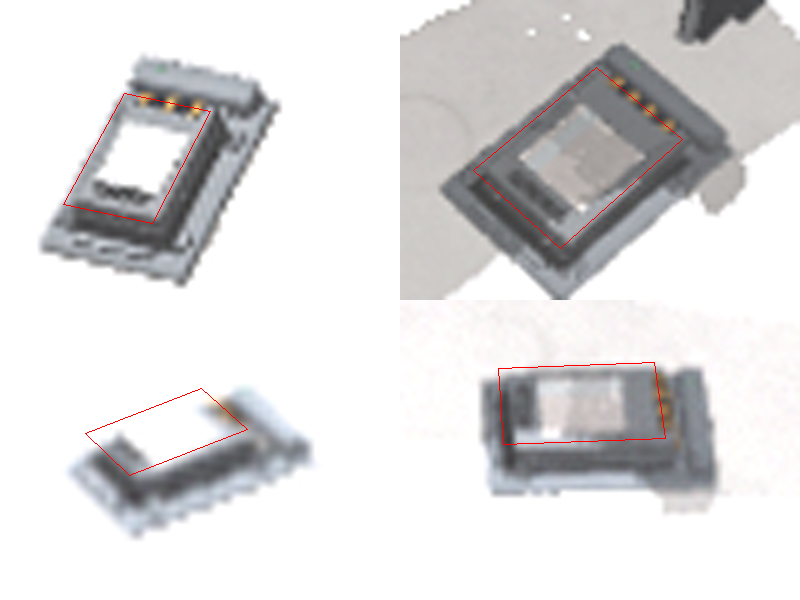

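View pics/w31c.png

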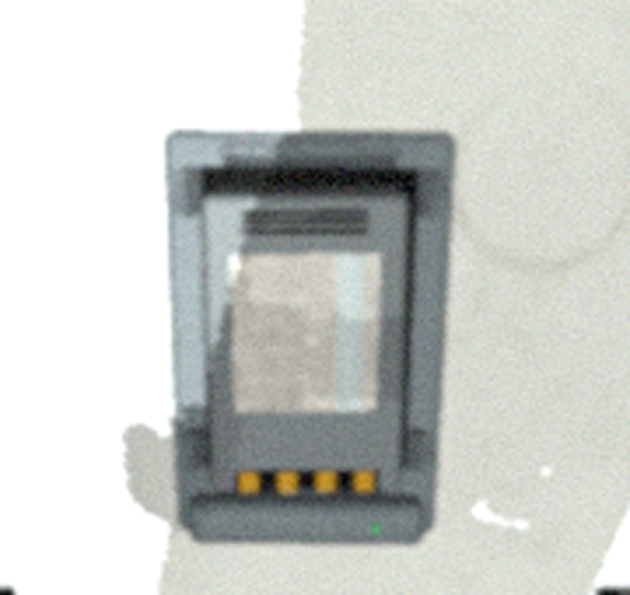

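```bash
python3 - <<'E'
from h import *
st(); print(bot.job_done())
E
```

```text
t31.30 [ 460.  -247.5  182.1] yaw-20.6 F [-0.5 -0.5 -1.3] op85.3 tilt [-0.002  0.001 -1.   ]
the job is handed in; nothing more can be done
None
```

All four batteries are in their own chargers, and the job was handed in at 31.3 s. I took them off the pile from the top (S, M, L, then XL). Each lies flat with its label up and its contact end at the brass contacts.

**Seating:** Each battery touched down at the height expected for the bay floor (TCP at 9.5, 10.7, 13.1 and 8.8 mm). The last wrist views show each one square inside its guides with the contact strips at the housing. The green light is lit on all four chargers.

**Mouse and stapler:** Neither was touched. In the last scene picture both look to be where they started; I checked this by eye and did not measure it.

**Disagreements and misses:**
- **Fingertip length:** the cameras put the fingertips about level with the TCP, not the 25 mm ahead that `bot.tip_extent` gives. Because of this, my first close on the S battery shut above it in the air. It was not disturbed, and I went lower and picked it up.
- **Camera offset:** the fixed cameras and the wrist camera differ by about 3–6 mm. I placed the batteries by the wrist camera.
- **Pressing force:** the M battery was pressed into its bay with 40 N, measured at the wrist and acting through the fingers, before I eased off. The other three touched down with 6–12 N.

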